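# Scraper out from under the dustbin and into its blade-guard clip

## Robot

A 7-joint arm with a two-finger parallel gripper is mounted at the origin on the work surface. World frame = base frame: x ahead of the robot, y to its left, z up, the work surface at z = 0. Lengths are in m, angles in degrees, forces in N, time in s.
With the tool pointing down it reaches from about 0.425 to 0.875 m from the base axis. Payload 4.7 kg.
Tool frame: the origin (TCP) lies on the mounting face of the last link; the fingertips stand 182 mm ahead of it and the grasp point (between the pads) lies 164 mm ahead of it; z points along the fingers, x is the direction in which the jaws open and shut, and the axes are right-handed (so a half turn about z gives the same grasp; the last joint's range is limited). The gripper opens to 87 mm and grips with 3 to 60 N. Pads are 19 mm wide; open, the fingers measure 117 mm over their backs; the gripper's body (75 mm by 190 mm) begins 51 mm behind the grasp point.
Start: joints at [67.386, 18.392, -4.016, 83.108, 1.295, 78.541, -3.26], TCP at [0.258, -0.596, 0.405] pointing down, gripper open.
Joint ranges: [-163.93, 163.93], [-17.29, 119.83], [-79.2, 71.16], [3.27, 140.29], [-89.18, 269.18], [5.43, 117.66], [-154.24, 154.24]. Speed limits (degrees/s): [147.25, 147.25, 180, 180, 180, 180, 180].

## Interface

Orientations are given as [roll, pitch, yaw] about the fixed x, y, z axes, in that order (R = Rz(yaw) Ry(pitch) Rx(roll)).
In Python, from cell import status, cams, env, outline_of, landmark_of gives the robot as it stands. The module is installed in compiled form; this text tells all that it offers.
- The arm moves only by the tool jog_arm, never from a script. Its argument "rows" is a list of rows, each a list of 7 numbers: the closure, from 0 (fully open) to 1 (shut), then the shift along the tool's x, y, z in m, then the turn, a rotation vector about the tool's x, y, z in degrees. A call has 1 to 12 rows; each row shifts and turns the commanded pose from where the row before left it, along the tool's axes as they then stand; what a row does not reach is not made up. A row lasts 1/12 s, in which the tool goes at most 41.7 mm and 7.16 degrees, less where a joint would pass 70% of its speed; a pose out of reach is approached as far as the arm can. A call with a gripper value outside its range is refused whole. The fingers move at their own pace and stop on an object; "grip_force" is the grip in N (left out, the last holds). Time passes only in rows, so rows that do not move let the fingers close. It gives the time, the measured TCP pose, the force and the opening at its end, in the units of the state.
- status.get_obs(): the state, without advancing time (a new reading comes with each control period).
- cams.read_camera(name): name is "side" or "top"; returns (picture, depth): 384x512x3 uint8, red, green, blue; 384x512 float32, m along the optical axis (not along the pixel's ray), 0 where there is no reading.
- cams.camera_params(name): a dict with "vfov" (degrees; the focal length in pixels is half the picture's height over the tangent of half this angle, whatever the lens; pixels are square), "cx", "cy" (the principal point, pixels), "eye" and "attitude" of the camera in the world. Camera axes: x right, y up, looking along -z (the intrinsics and any distortion apply to the point x, -y, -z); pixel columns grow to the right and rows downward; lengths in m; the calibration is good to about 2 mm. A picture is of the moment at which its call begins. camera_params takes no time and is no camera call.
- env.sign_off(): hands the job in, once; it reports no verdict.
Trained networks look in the newest picture that a camera, given by its name, has taken for a name from the list of things; names that differ only in an ending like _2 or _b are one class to them, and where a whole thing is asked for, a point or a joint stands for the part that bears it (a point fixed in the world has none). Each returns a list of dicts, best first, with "conf" (0 to 1); they miss things now and then, are a little off and sometimes report something else, mostly with a low value. They report only what shows in the picture. A call takes as long as a camera call. They do not tell look-alikes from the thing itself.
- outline_of(camera, name): "pixels" (384x512 bool, what is visible of it) and "box" ([left, top, right, bottom] in pixels, round what is visible of it).
- landmark_of(camera, name): "position" ([row, column] in pixels: a listed point, or the origin of a listed thing).
The state is a dict: "time_s": time; "qpos": joint angles; "joint_velocities": joint speeds; "effort": joint torques, N m; "tool_pos": TCP position; "tool_rot": TCP orientation; "force": force on the tool from outside, world axes, zero at the start; "wrist_torque": the same for the moment, N m; "grip_width": finger opening in m.
Only numpy, scipy, OpenCV 4.12 (cv2) and the standard library are available. Lean on these libraries where they do the work, as an engineer would, in place of code of your own. Each camera call takes 0.05 s, during which the arm holds its last target. There are 200 camera calls.

## Task

The red scraper has slid handle-first under the dustbin. Get it out and put it away in its grey holder: blade pushed fully home under the white guard, handle pressed down into the spring clip until it snaps in and lies flat, then let go. Leave the other things where they stand.

Things in the scene. Friction and masses are not known exactly. Their poses are not given: they have to be found in the camera images.
- scraper: Red blade scraper, 120 g +-35%, starts lying flat, handle under the bin; blade, head and 2 to 8 mm of handle stick out. Origin on its underside (z = 0) at the joint of handle and head; x points to the blade, z up. Handle: rod 24 mm thick, x = -130 to 0, axis z = 12. Head: 44 mm wide; x = 0 to 18 is 18 mm high, x = 18 to 32 is 12 mm high. Steel blade 50 mm wide, x = 32 to 62, z = 5 to 8.
- blade_tip (a point): Middle of the scraper's blade edge: x = 62, z = 6.5 in the scraper's frame.
- handle_end (a point): Centre of the rear end of the scraper's handle: x = -130, z = 12 in the scraper's frame.
- handle_mid (a point): Point on the handle's axis that belongs in the clip: x = -58, z = 12 in the scraper's frame.
- bin: Grey dustbin, fixed, on castors; origin on the floor below its centre, front = -x. Walls 220 mm (x) by 260 mm (y), from 30 mm up (its underside) to 247 mm; lid rim 4 mm wider, domed lid with white swing flap, top 360 mm. Castors at x = +-88, y = +-108, 26 mm along x, 14 mm along y. A tool lies free below it, but there is no room there for a gripper.
- holder: Grey scraper holder, screwed down. Origin on its underside; x points to the white guard, z up. Home, the scraper's origin is 28 mm straight above this origin, axes alike. Base plate x = -76 to 72, y = +-38, 8 mm thick; nothing under the handle behind it. Saddle with clip x = -70 to -46, top 28 mm up. Head rest x = 2 to 28, y = +-22, 28 mm up.
- blade_home (a point): Where the middle of the blade edge lies when fully home: x = 62, z = 34.5 in the holder's frame. White guard round it: side walls x = -2 to 66, y = +-28 to +-32, 48 mm up, close beside the seated head (no room there for fingers); between them, from x = 36, a slot 56 mm wide, 31 to 42 mm up, under a roof (top 46 mm); stop at x = 62. It opens to -x; above x = -2 to 36 it is open.
- clip_seat (a point): Seat of the handle's axis: x = -58, z = 40 in the holder's frame. Two sprung steel jaws, 22 mm along x, outer faces y = +-16; round lips (radius 3 mm, centres y = +-12.7, z = 48.5) leave a 19 mm mouth. Laid on the lips, the handle's axis stays 6 to 8 mm above the lips' centres; a push of 8 to 18 N spreads them and it snaps down onto the saddle, its top at 52 mm.
- dust_brush: Blue hand brush standing on its dark bristles, 260 mm long along x, 46 mm wide, 73 mm high. Origin at the base below the bristles' rear end; the handle points to -x. Leave alone.
- drain_key: Steel drain key lying flat: shaft 12 mm thick from x = -20 to 145, cross bar 90 mm long at x = -20, 14 mm high. Leave alone.
- cup: White ceramic mug, 80 mm wide, 85 mm high, handle to +y; origin under its centre. Leave alone.
- timer: Round white kitchen timer with a black turning knob, 66 mm wide, 48 mm high; origin under its centre. Leave alone.
- tab_tub: Tub with a blue lid, 84 mm wide, 130 mm high; origin under its centre. Leave alone.
- spray_bottle: Green spray bottle, 72 mm wide, 219 mm high, spout to -x; origin under its centre. Leave alone.
Things that resemble listed ones, but are neither listed nor needed, are in the scene too. There is more than one size of the scraper; the job needs the smaller. What is shaped like the holder but purple is not meant.

How it is judged:
By the outcome, as a careful person would: the job done as asked, in the order asked, and still so for the second after the job is handed in, with the robot touching nothing.
It also fails if it takes over 58 s, if anything falls off the work surface, if the arm or the gripper's body presses on something with over 40 N, if the wrist force passes 120 N, or if a joint passes its speed limit or range.

## Working session

There is one attempt and no reset: what is moved stays moved. The work goes in short steps, Python scripts to look and compute and a tool call to move; the robot and the scene stay as the last step left them, time stands still between calls to the robot, and variables do not carry over. Pictures are saved under pics/ and viewed, about 8 in all and at most 12, crops included, and the job is handed in when it is done.

Besides the shell and the picture viewer there is one more tool, called as name(argument=value, ...) on one line, values as JSON. jog_arm: Moves the arm, as the interface text tells. Its arguments: {"type":"object","properties":{"rows":{"type":"array"},"grip_force":{"type":"number"}},"required":["rows"]}

```bash
mkdir -p pics; python3 - <<'E'
from cell import status,cams
import cv2,numpy as np
o=status.get_obs();print(o)
for n in("side","top"):
    p,d=cams.read_camera(n);cv2.imwrite(f"pics/{n}0.png",p[:,:,::-1]);np.save(f"pics/{n}0.npy",d)
    print(n,cams.camera_params(n))
a=[cv2.imread(f"pics/{n}0.png") for n in("side","top")]
E
```

```text
{'time_s': 0.0, 'qpos': array([67.38575274, 18.43842674, -4.01842445, 83.17473301,  1.294326  ,
       78.53925518, -3.25873434]), 'joint_velocities': array([ 0.04940557, -0.04891763, -0.05970159, -0.00768918, -0.01100672,
        0.06733518, -0.01218337]), 'effort': array([ 5.78646541e-04, -4.91289067e+01, -4.03133305e-01, -3.12529743e+01,
       -6.38213125e-02,  4.34953964e-02,  1.57193399e-04]), 'tool_pos': array([ 0.2582941 , -0.59625507,  0.40367022]), 'tool_rot': array([ 1.79995900e+02,  1.07198865e-01, -6.65721343e+01]), 'force': array([-0.61169906,  0.01194767,  0.50703586]), 'wrist_torque': array([0.03140252, 0.03461058, 0.01062021]), 'grip_width': 0.08709774940450508}
side {'vfov': 52.573811412896276, 'cx': 252.7730144006077, 'cy': 195.35961106474295, 'eye': array([0.20523983, 0.74157061, 0.81681073]), 'attitude': array([  45.79580562,    0.97129425, -159.18253751])}
top {'vfov': 52.34850015061459, 'cx': 262.6604372357117, 'cy': 184.814242253303, 'eye': array([0.35683373, 0.0318753 , 1.11369203]), 'attitude': array([  6.59310113,   1.02891771, -89.81494798])}
```

View pics/side0.png

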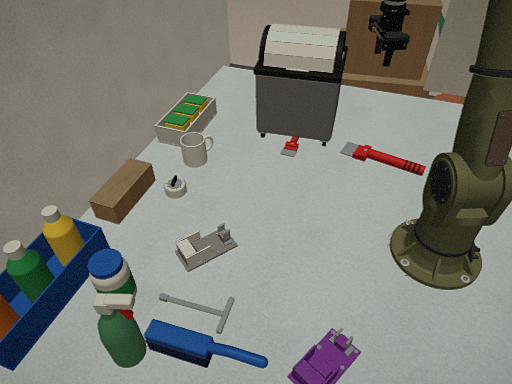

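View pics/top0.png

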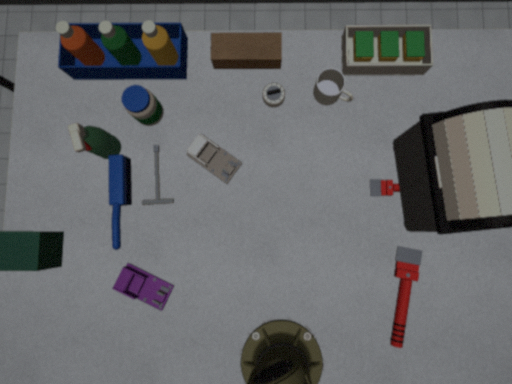

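Side view: the small scraper sticks out of the bin at (291,147), which fits "handle under bin". A larger scraper lies free at (385,158) and isn't wanted. The grey holder is at (207,245); the purple look-alike at (325,358) isn't meant. In the top view the same things are at (385,188), (405,300), (214,158) and (143,286). Next I measure.

```bash
cat > h.py <<'E'
import numpy as np,cv2
from scipy.spatial.transform import Rotation as R
from cell import status,cams,outline_of,landmark_of
def par(n):
    p=cams.camera_params(n);f=192/np.tan(np.radians(p['vfov']/2))
    return f,p['cx'],p['cy'],np.array(p['eye']),R.from_euler('xyz',p['attitude'],degrees=True).as_matrix()
def ray(n,rc):
    f,cx,cy,e,M=par(n);rc=np.atleast_2d(rc).astype(float)
    return e,np.c_[(rc[:,1]-cx)/f,-(rc[:,0]-cy)/f,-np.ones(len(rc))]@M.T
def deproj(n,rc,d):
    e,v=ray(n,rc);rc=np.atleast_2d(rc).astype(int)
    return e+v*d[rc[:,0],rc[:,1]][:,None]
def atz(n,rc,z):
    e,v=ray(n,rc);return e+v*((z-e[2])/v[:,2])[:,None]
def proj(n,P):
    f,cx,cy,e,M=par(n);q=(np.atleast_2d(P)-e)@M
    return np.c_[cy+f*q[:,1]/q[:,2],cx-f*q[:,0]/q[:,2]]   # row,col
def tri(a,b):
    A=np.zeros((3,3));B=np.zeros(3);out=[]
    for n,rc in(('side',a),('top',b)):
        e,v=ray(n,rc);v=v[0]/np.linalg.norm(v[0]);Q=np.eye(3)-np.outer(v,v);A+=Q;B+=Q@e;out.append((Q,e))
    p=np.linalg.solve(A,B);return p,sum(np.linalg.norm(Q@(p-e)) for Q,e in out)*1e3
E
python3 - <<'E'
from h import *
np.set_printoptions(precision=4,suppress=True)
D={}
for n in('side','top'):
    p,d=cams.read_camera(n);D[n]=d;cv2.imwrite(f'pics/{n}1.png',p[:,:,::-1])
    rc=np.array([[r,c] for r in range(60,380,60) for c in range(20,500,60)])
    P=deproj(n,rc,d);k=abs(P[:,2])<.015
    print(n,'floor',np.c_[rc[k],P[k,2]*1e3].round(1).tolist())
for nm in('scraper','blade_tip','holder','blade_home','clip_seat'):
    L={n:landmark_of(n,nm) for n in('side','top')}
    for n in L:
        for l in L[n][:3]: print(nm,n,np.round(l['position'],1),round(l['conf'],2),deproj(n,l['position'],D[n])[0])
    for a in L['side'][:2]:
        for b in L['top'][:2]:
            p,e=tri(a['position'],b['position'])
            if e<12: print('   tri',p,round(e,1))
for nm in('bin','scraper','holder'):
  for n in('side','top'):
    for o in outline_of(n,nm)[:3]: print(nm,n,np.round(o['box']),round(o['conf'],2))
a=cv2.imread('pics/side1.png');b=cv2.imread('pics/top1.png')
c=[cv2.resize(x,(390,290),interpolation=cv2.INTER_CUBIC) for x in(a[125:165,270:324],a[215:275,167:248],b[170:206,360:408],b[128:188,180:261])]
cv2.imwrite('pics/crop1.png',np.vstack([np.hstack(c[:2]),np.hstack(c[2:])]))
E
```

```text
side floor [[60.0, 380.0, -4.2], [120.0, 20.0, -5.4], [120.0, 380.0, 1.1], [120.0, 440.0, -0.7], [180.0, 200.0, 0.4], [180.0, 260.0, 1.8], [180.0, 320.0, -3.3], [180.0, 380.0, -0.7], [240.0, 140.0, -1.6], [240.0, 260.0, 0.6], [240.0, 320.0, 2.6], [240.0, 380.0, 2.4], [300.0, 20.0, 5.5], [300.0, 80.0, -0.5], [300.0, 140.0, -2.9], [300.0, 200.0, 1.4], [300.0, 260.0, 0.2], [300.0, 320.0, -0.1], [300.0, 380.0, 1.1], [300.0, 440.0, -0.3], [360.0, 20.0, 2.9], [360.0, 80.0, 1.4], [360.0, 140.0, 9.4], [360.0, 380.0, -0.9]]
top floor [[60.0, 20.0, -2.4], [60.0, 140.0, 11.9], [60.0, 200.0, -0.3], [60.0, 320.0, 1.3], [60.0, 440.0, 1.9], [120.0, 20.0, 1.7], [120.0, 80.0, -3.0], [120.0, 200.0, 1.3], [120.0, 260.0, -0.5], [120.0, 320.0, -5.7], [120.0, 380.0, 4.6], [180.0, 20.0, 3.1], [180.0, 80.0, -2.6], [180.0, 140.0, 0.2], [180.0, 200.0, -2.3], [180.0, 260.0, 1.8], [180.0, 320.0, -0.8], [180.0, 380.0, 5.7], [240.0, 80.0, -2.8], [240.0, 140.0, 1.8], [240.0, 200.0, -4.4], [240.0, 260.0, -4.8], [240.0, 380.0, -3.4], [240.0, 440.0, 0.1], [300.0, 20.0, -0.4], [300.0, 80.0, -3.7], [300.0, 140.0, 0.6],
[... 1558 characters left out ...]
7.] 0.97 [0.1771 0.3387 0.0269]
clip_seat top [170.2 231.3] 0.96 [0.5231 0.1399 0.031 ]
clip_seat top [142.3 196.2] 0.39 [0.5993 0.2374 0.0473]
   tri [0.1776 0.3328 0.0468] 5.7
   tri [0.5268 0.1418 0.0168] 3.0
bin side [254.  23. 347. 143.] 0.93
bin side [175. 222. 237. 273.] 0.22
bin top [394.  98. 512. 237.] 0.89
bin top [263.  82. 285. 109.] 0.29
bin top [110. 152. 130. 248.] 0.19
scraper side [340. 142. 422. 177.] 0.56
scraper side [282. 142. 300. 154.] 0.55
scraper top [371. 178. 399. 195.] 0.96
scraper top [388. 250. 421. 349.] 0.94
holder side [172. 220. 239. 272.] 0.84
holder side [289. 328. 361. 383.] 0.84
holder top [184. 134. 243. 182.] 0.95
holder top [113. 262. 172. 314.] 0.61
```

View pics/crop1.png

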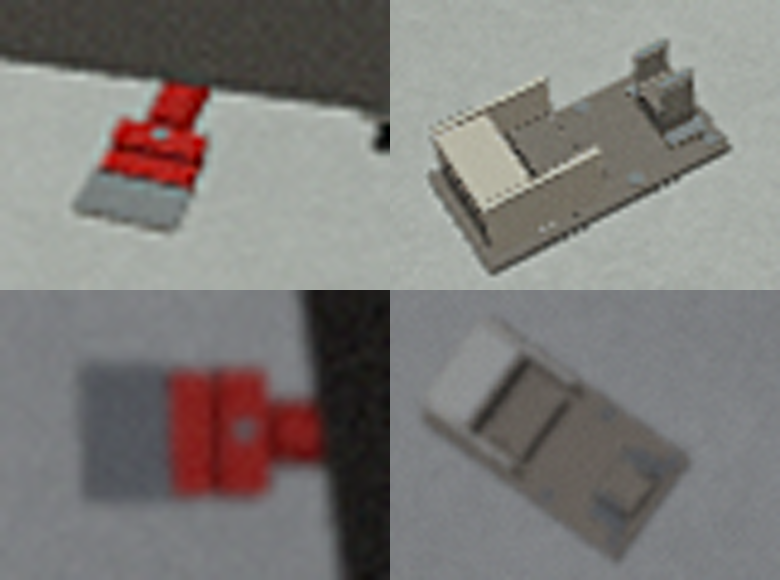

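The crop shows the small scraper with a short stub of handle at the bin's front edge, blade pointing to world +y. It also shows the grey holder with its white guard, so both identities are confirmed. Now I fit both poses to the outlines in both views, with a separate fit per camera as a check.

```bash
cat > fit.py <<'E'
from h import *
from scipy.optimize import minimize
S=[(32,62,-25,25,5,8),(18,32,-22,22,0,12),(0,18,-22,22,0,18)]
SF=S+[(-130,0,-12,12,3,21),(-130,0,-9,9,0,24)]
H=[(-76,72,-38,38,0,8),(-70,-46,-10,10,8,28),(-69,-47,-16,-11,8,51),(-69,-47,11,16,8,51),(2,28,-22,22,8,28),
   (-2,66,28,32,8,48),(-2,66,-32,-28,8,48),(36,66,-30,30,42,46)]
K=4
def sil(n,boxes,q,win):
    r0,c0,r1,c1=win;m=np.zeros(((r1-r0)*K,(c1-c0)*K),np.uint8)
    M=R.from_euler('z',q[2],degrees=True).as_matrix()
    for b in boxes:
        P=np.array([[x,y,z] for x in b[:2] for y in b[2:4] for z in b[4:]])*1e-3
        uv=proj(n,P@M.T+[q[0],q[1],q[3] if len(q)>3 else 0])
        pt=(np.c_[uv[:,1]-c0+.5,uv[:,0]-r0+.5])*K-.5
        cv2.fillConvexPoly(m,cv2.convexHull(np.round(pt*16).astype(np.int32)),1,shift=4)
    return m>0
def fit(boxes,masks,q0):
    wins={}
    for n,m in masks.items():
        r,c=np.where(m);wins[n]=(max(r.min()-12,0),max(c.min()-12,0),min(r.max()+12,384),min(c.max()+12,512))
    up={n:cv2.resize(masks[n][w[0]:w[2],w[1]:w[3]].astype(np.float32),None,fx=K,fy=K,interpolation=cv2.INTER_LINEAR)>.5 for n,w in wins.items()}
    def cost(q):
        c=0
        for n in masks:
            s=sil(n,boxes,q,wins[n]);c+=1-(s&up[n]).sum()/(s|up[n]).sum()
        return c
    q0=np.array(q0,float);best=None
    for dy in(-6,0,6):
        st=q0+np.r_[0,0,dy,np.zeros(len(q0)-3)]
        sx=np.vstack([st]+[st+np.eye(len(q0))[i]*(8 if i==2 else .008) for i in range(len(q0))])
        r=minimize(cost,st,method='Nelder-Mead',options=dict(initial_simplex=sx,xatol=1e-4,fatol=1e-4))
        if best is None or r.fun<best.fun:best=r
    return best.x,best.fun
E
cat > m1.py <<'E'
from fit import *
np.set_printoptions(precision=4,suppress=True)
ims={}
for n in('side','top'): ims[n]=cams.read_camera(n)
def get(n,nm,box):
    os=[o for o in outline_of(n,nm) if abs(np.mean(o['box'][::2])-box[0])<25 and abs(np.mean(o['box'][1::2])-box[1])<25]
    return np.array(os[0]['pixels'])
hm={'side':get('side','holder',(207,246)),'top':get('top','holder',(214,158))}
sm={'side':get('side','scraper',(291,148)),'top':get('top','scraper',(385,187))}
for nm,B,m,q0 in(('holder',H,hm,(.562,.2,50)),('scraper',S+[(-5,0,-9,9,0,24)],sm,(.48,-.317,90))):
    print(nm,'both',fit(B,m,q0));print('   +z',fit(B,m,q0+(0.,)))
    for n in m: print('  ',n,fit(B,{n:m[n]},q0))
    print({n:int(m[n].sum()) for n in m})
E
python3 m1.py
```

```text
Traceback (most recent call last):
  File "m1.py", line 11, in <module>
    print(nm,'both',fit(B,m,q0));print('   +z',fit(B,m,q0+(0.,)))
                    ~~~^^^^^^^^
  File "fit.py", line 31, in fit
    r=minimize(cost,st,method='Nelder-Mead',options=dict(initial_simplex=sx,xatol=1e-4,fatol=1e-4))
  File "fit.py", line 25, in cost
    s=sil(n,boxes,q,wins[n]);c+=1-(s&up[n]).sum()/(s|up[n]).sum()
  File "fit.py", line 13, in sil
    uv=proj(n,P@M.T+[q[0],q[1],q[3] if len(q)>3 else 0])
  File "h.py", line 16, in proj
    f,cx,cy,e,M=par(n);q=(np.atleast_2d(P)-e)@M
                ~~~^^^
  File "h.py", line 5, in par
    p=cams.camera_params(n);f=192/np.tan(np.radians(p['vfov']/2))
ValueError: time passes only in moves, steps and waits
```

```bash
sed -i 's/^def par(n):/from functools import lru_cache\n@lru_cache\ndef par(n):/' h.py; python3 m1.py
```

```text
holder both (array([ 0.5629,  0.1949, 54.6751]), np.float64(0.10306845412242682))
   +z (array([ 0.5635,  0.1946, 54.6633, -0.0026]), np.float64(0.09110452188546869))
   side (array([ 0.5618,  0.1963, 53.8065]), np.float64(0.050769457330093526))
   top (array([ 0.5633,  0.1947, 55.3087]), np.float64(0.037895829728326724))
{'side': 1625, 'top': 1420}
scraper both (array([ 0.4797, -0.3143, 90.4182]), np.float64(0.3845313670398549))
   +z (array([ 0.4798, -0.3145, 91.9787,  0.0002]), np.float64(0.38766232374288856))
   side (array([ 0.4756, -0.3152, 89.6707]), np.float64(0.24043154379655796))
   top (array([ 0.4785, -0.314 , 88.9396]), np.float64(0.13286713286713292))
{'side': 204, 'top': 415}
```

```bash
cat >> h.py <<'E'
def T(pos,M):
    t=np.eye(4);t[:3,:3]=M;t[:3,3]=pos;return t
def now():
    o=status.get_obs();return T(o['tool_pos'],R.from_euler('xyz',o['tool_rot'],degrees=True).as_matrix())
def toolR(x,z):
    x=np.array(x,float);z=np.array(z,float);z/=np.linalg.norm(z);x-=z*(x@z);x/=np.linalg.norm(x)
    return np.c_[x,np.cross(z,x),z]
def rows(A,B,N=None):
    "constant row (shift, rotvec) which repeated N times goes from pose A to B"
    D=np.linalg.inv(A)@B;rv=R.from_matrix(D[:3,:3]).as_rotvec();a=np.degrees(np.linalg.norm(rv))
    n=N or int(max(np.ceil(np.linalg.norm(D[:3,3])/.036),np.ceil(a/6.8),1))
    r=R.from_rotvec(rv/n).as_matrix();Sm=sum(np.linalg.matrix_power(r,k) for k in range(n))
    d=np.linalg.solve(Sm,D[:3,3])
    print('N',n,'row',np.r_[d.round(4),np.degrees(rv/n).round(2)].tolist());return B
E
python3 - <<'E'
from h import *
A=now();up=A.copy();up[2,3]=.565;rows(A,up)
G=toolR([1,0,0],[0,-.5,-.866]);tip=np.array([.479,-.3025,.007]);z=G[:,2]
pre=T(tip-.182*z-.1*z,G);mid=T([.44,-.18,.5],toolR([1,-.2,0],[0,0,-1]))
rows(up,mid);rows(mid,pre);rows(pre,T(tip-.182*z,G));print(pre[:3,3])
d=np.load('pics/side0.npy')
for rc in((90,265),(90,325),(125,268),(130,325),(125,300)):print(rc,deproj('side',rc,d)[0])
E
```

```text
N 5 row [0.0, 0.0, -0.032, 0.0, -0.0, -0.0]
N 13 row [-0.0109, -0.0347, 0.005, 0.0, -0.0, -4.25]
N 8 row [0.0041, -0.0099, 0.03, -3.74, 0.37, -1.38]
N 3 row [0.0, 0.0, 0.0333, 0.0, 0.0, 0.0]
[ 0.479      -0.1614969   0.25121737]
(90, 265) [ 0.57377457 -0.30682831  0.19947141]
(90, 325) [ 0.38913811 -0.32918046  0.22124525]
(125, 268) [ 0.56360444 -0.31050957  0.06840103]
(130, 325) [ 0.37315776 -0.3305282   0.07880387]
(125, 300) [ 0.45660306 -0.32514981  0.08300455]
```

jog_arm(rows=[[0,0,0,-0.04,0,0,0],[0,0,0,-0.04,0,0,0],[0,0,0,-0.04,0,0,0],[0,0,0,-0.04,0,0,0]])

```text
time_s: 1.93
tool_pos: [0.2582, -0.5961, 0.5667]
tool_rot: [180.0, -0.0, -66.6]
force: [0.5, -0.9, 0.2]
grip_width: 0.0869
```

jog_arm(rows=[[0,-0.011,-0.035,0,0,0,-4.25],[0,-0.011,-0.035,0,0,0,-4.25],[0,-0.011,-0.035,0,0,0,-4.25],[0,-0.011,-0.035,0,0,0,-4.25],[0,-0.011,-0.035,0,0,0,-4.25],[0,-0.011,-0.035,0,0,0,-4.25],[0,-0.011,-0.035,0,0,0,-4.25],[0,-0.011,-0.035,0,0,0,-4.25],[0,-0.011,-0.035,0,0,0,-4.25],[0,-0.011,-0.035,0,0,0,-4.25],[0,-0.011,-0.035,0.02,0,0,-4.25],[0,-0.011,-0.035,0.02,0,0,-4.25]])

```text
time_s: 2.93
tool_pos: [0.444, -0.2108, 0.5255]
tool_rot: [180.0, -0.2, -15.3]
force: [1.1, 0.1, 0.1]
grip_width: 0.0867
```

```bash
python3 - <<'E'
from h import *
A=now()
G=toolR([1,0,0],[0,-.5,-.866]);tip=np.array([.479,-.3025,.007]);z=G[:,2]
pre=T(tip-.182*z-.1*z,G);rows(A,pre);print(A[:3,3],status.get_obs()['qpos'])
E
```

```text
N 8 row [0.0026, -0.0146, 0.0322, -3.72, 0.48, -1.88]
[ 0.44398532 -0.21084049  0.52546861] [ 46.82055799  -2.1792469  -23.56493578  92.57450285  -0.85327196
  89.22895573   7.96155628]
```

jog_arm(rows=[[0,0.0026,-0.0146,0.0322,-3.72,0.48,-1.88],[0,0.0026,-0.0146,0.0322,-3.72,0.48,-1.88],[0,0.0026,-0.0146,0.0322,-3.72,0.48,-1.88],[0,0.0026,-0.0146,0.0322,-3.72,0.48,-1.88],[0,0.0026,-0.0146,0.0322,-3.72,0.48,-1.88],[0,0.0026,-0.0146,0.0322,-3.72,0.48,-1.88],[0,0.0026,-0.0146,0.0322,-3.72,0.48,-1.88],[0,0.0026,-0.0146,0.0322,-3.72,0.48,-1.88],[0,0,0,0,0,0,0]])

```text
time_s: 3.68
tool_pos: [0.4755, -0.1615, 0.2438]
tool_rot: [150.3, 0.8, -0.0]
force: [-1.6, 0.3, -0.2]
grip_width: 0.0872
```

```bash
python3 - <<'E'
from h import *
A=now()
G=toolR([1,0,0],[0,-.5,-.866]);tip=np.array([.479,-.3025,.007]);z=G[:,2]
rows(A,T(tip-.182*z,G));print(A[:3,3],status.get_obs()['qpos'])
p,d=cams.read_camera('side');cv2.imwrite('pics/s2.png',cv2.resize(p[60:260,180:440,::-1],None,fx=2.5,fy=2.5))
E
```

```text
N 3 row [0.0014, 0.0013, 0.0312, -0.08, 0.25, 0.13]
[ 0.47551446 -0.16152881  0.24380936] [ 35.14519265  10.96399188 -32.16330227 116.97805443  42.00619679
  60.31647716 -19.94499799]
```

View pics/s2.png

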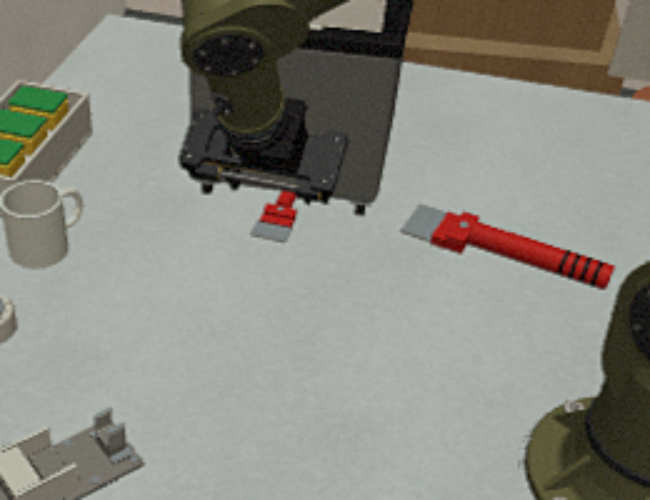

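The gripper (body at about (265,150) in the crop) hangs in front of the bin, above the scraper at (280,215), with its fingers straddling it. Descending and gripping.

jog_arm(rows=[[0,0.0014,0.0013,0.03,0,0.25,0.13],[0,0.0014,0.0013,0.03,0,0.25,0.13],[0,0.0014,0.0013,0.018,0,0.25,0.13],[0,0,0,0.01,0,0,0],[0,0,0,0.0055,0,0,0],[0,0,0,0,0,0,0],[1,0,0,0,0,0,0],[1,0,0,0,0,0,0],[1,0,0,0,0,0,0],[1,0,0,0,0,0,0],[1,0,0,0,0,0,0],[1,0,0,0,0,0,0]], grip_force=25)

```text
time_s: 4.73
tool_pos: [0.4824, -0.213, 0.172]
tool_rot: [150.1, -0.6, -0.2]
force: [-2.2, 0.6, 0.6]
grip_width: 0.0549
```

jog_arm(rows=[[0.3,-0.003,-0.0017,0.003,0,0.3,0],[0.3,0,-0.0017,0.003,0,0.3,0],[0.3,0,0,0,0,0,0]])

```text
time_s: 4.98
tool_pos: [0.4792, -0.2131, 0.1641]
tool_rot: [150.1, -1.2, 0.1]
force: [0.0, -0.5, 0.0]
grip_width: 0.0604
```

```bash
python3 - <<'E'
from h import *
A=now();print(A[:3,3]+.182*A[:3,2],status.get_obs()['joint_velocities'].round(2),status.get_obs()['force'])
E
```

```text
[ 0.48259959 -0.30388419  0.00632924] [-0.03 -0.15 -0.15 -0.76 -0.83  0.93  0.94] [ 0.02067708 -0.4565771   0.02985229]
```

jog_arm(rows=[[0.3,-0.003,0,0,0,-1.2,0],[1,0,0,0,0,0,0],[1,0,0,0,0,0,0],[1,0,0,0,0,0,0],[1,0,0,0,0,0,0],[1,0,0,0,0,0,0],[1,0,0,0,0,0,0],[1,0,0,0,0,0,0]])

```text
time_s: 5.65
tool_pos: [0.4768, -0.2131, 0.1648]
tool_rot: [150.1, -0.2, -0.5]
force: [0.5, -0.8, 0.4]
grip_width: 0.0434
```

jog_arm(rows=[[1,0,-0.009,-0.005,0,0,0],[1,0,-0.0173,-0.01,0,0,0],[1,0,-0.0173,-0.01,0,0,0],[1,0,-0.0173,-0.01,0,0,0],[1,0,-0.0173,-0.01,0,0,0],[1,0,-0.0173,-0.01,0,0,0],[1,0,-0.0173,-0.01,0,0,0],[1,0,-0.0173,-0.01,0,0,0],[1,0,-0.0173,-0.01,0,0,0],[1,0,-0.0173,-0.01,0,0,0],[1,0,-0.009,-0.005,0,0,0],[1,0,0,0,0,0,0]])

```text
time_s: 6.65
tool_pos: [0.4784, -0.0098, 0.1649]
tool_rot: [150.2, -0.2, -0.2]
force: [-0.0, 0.1, 0.2]
grip_width: 0.0436
```

jog_arm(rows=[[0,0,0,0,0,0,0],[0,0,0,0,0,0,0],[0,0,0,0,0,0,0],[0,0,0,0,0,0,0],[0,0,0,0,0,0,0],[0,0,0,-0.02,0,0,0],[0,0,0,-0.03,0,0,0],[0,0,0,-0.03,0,0,0],[0,0,0,-0.03,0,0,0],[0,0,0,0,0,0,0]])

```text
time_s: 7.48
tool_pos: [0.4804, 0.0454, 0.265]
tool_rot: [150.2, -0.7, -0.3]
force: [1.0, 1.2, 0.2]
grip_width: 0.0865
```

```bash
cat > m2.py <<'E'
from fit import *
np.set_printoptions(precision=4,suppress=True)
o=status.get_obs();print(o['tool_pos'],o['tool_rot'],o['qpos'])
sm={}
for n in('side','top'):
    p,d=cams.read_camera(n);cv2.imwrite(f'pics/{n}3.png',p[:,:,::-1])
    e=proj(n,[.478,-.14,.012])[0]
    for o in outline_of(n,'scraper'):
        m=np.array(o['pixels']);r,c=np.where(m);dd=np.hypot(r.mean()-e[0],c.mean()-e[1]);print(n,o['conf'],o['box'],dd)
        if dd<25 and n not in sm:sm[n]=m
for n in sm: print(n,fit(SF,{n:sm[n]},(.478,-.111,90)))
print(fit(SF,sm,(.478,-.111,90)),fit(SF,sm,(.478,-.111,90,0.)))
c=cv2.imread('pics/top3.png')[110:260,170:420];cv2.imwrite('pics/t3.png',cv2.resize(c,None,fx=3,fy=3))
E
python3 m2.py
```

```text
[0.4804 0.0454 0.265 ] [150.1774  -0.6598  -0.2695] [ 19.0264  12.5095 -41.3783 113.7431  37.5825  73.389  -39.3865]
side 0.9 [339.4, 139.4, 423.4, 178.4] 105.59507402084564
side 0.76 [259.6, 178.5, 278.5, 199.0] 14.034154579398578
side 0.24 [176.8, 224.7, 240.6, 271.8] 102.62389570388062
top 0.72 [300.9, 175.4, 367.2, 194.4] 2.304391890819689
top 0.7 [387.2, 245.4, 421.1, 353.3] 125.46721630986758
top 0.27 [186.5, 130.8, 203.1, 148.9] 143.17444853588893
side (array([ 0.4842, -0.1098, 98.6083]), np.float64(0.3780788177339901))
top (array([ 0.4806, -0.1127, 89.9008]), np.float64(0.07348530293941213))
(array([ 0.4806, -0.1115, 89.9818]), np.float64(0.47752207867084495)) (array([ 0.4811, -0.1128, 89.7918, -0.0033]), np.float64(0.47312988708674697))
```

View pics/t3.png

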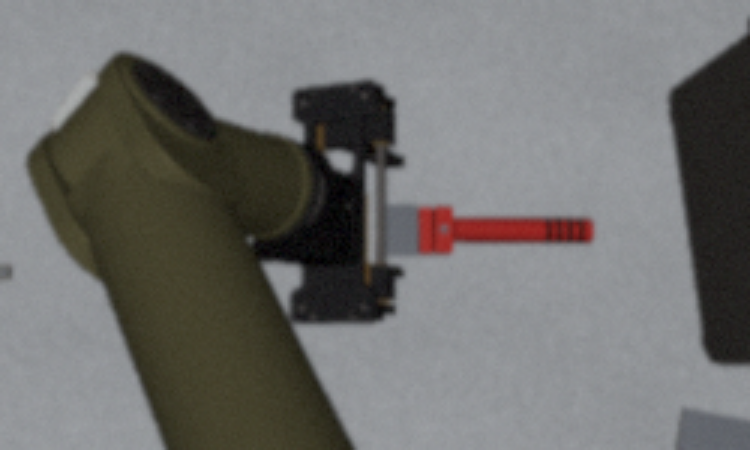

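The scraper lies free, clear of the bin: blade at about (400,230) and handle end at (593,230) in the crop, which fits the pose (0.4806, -0.112, 90°). The gripper is behind the blade. Next is a regrasp on the handle's rear.

```bash
python3 - <<'E'
from h import *
A=now();G=toolR([1,0,0],[0,0,-1])
a=T([.4804,-.20,.30],G);b=T([.4804,-.204,.185],G)
rows(A,a);rows(a,b)
E
```

```text
N 7 row [0.0005, 0.035, 0.0046, 4.28, 0.01, -0.08]
N 4 row [0.0, 0.001, 0.0288, 0.0, 0.0, 0.0]
```

jog_arm(rows=[[0,0.0005,0.035,0.0046,4.28,0,0],[0,0.0005,0.035,0.0046,4.28,0,0],[0,0.0005,0.035,0.0046,4.28,0,0],[0,0.0005,0.035,0.0046,4.28,0,0],[0,0.0005,0.035,0.0046,4.28,0,0],[0,0.0005,0.035,0.0046,4.28,0,0],[0,0,0.035,0.0046,4.28,0,0],[0,0,0,0,0,0,0]])

```text
time_s: 8.35
tool_pos: [0.4764, -0.2094, 0.2989]
tool_rot: [-179.9, 0.0, -1.4]
force: [-0.4, -1.5, -0.3]
grip_width: 0.0874
```

```bash
python3 - <<'E'
from h import *
A=now();G=toolR([1,0,0],[0,0,-1]);print(A[:3,3],status.get_obs()['tool_rot'],status.get_obs()['qpos'])
rows(A,T([.4804,-.204,.185],G))
E
```

```text
[ 0.47640264 -0.2093777   0.29892323] [-1.79939553e+02  9.04549696e-03 -1.37284422e+00] [ 47.52383883   9.15421997 -28.80855656 108.06902167   4.83195043
  64.001393    15.52726522]
N 4 row [0.001, -0.0013, 0.0285, -0.02, 0.0, -0.34]
```

jog_arm(rows=[[0,0.001,-0.0013,0.0285,0,0,-0.34],[0,0.001,-0.0013,0.0285,0,0,-0.34],[0,0.001,-0.0013,0.0285,0,0,-0.34],[0,0.001,-0.0013,0.018,0,0,-0.34],[0,0,0,0.009,0,0,0],[0,0,0,0,0,0,0],[0,0,0,0,0,0,0]])

```text
time_s: 8.93
tool_pos: [0.4833, -0.1939, 0.1879]
tool_rot: [-179.9, -0.1, 0.8]
force: [-0.4, 1.0, 0.7]
grip_width: 0.087
```

jog_arm(rows=[[0,-0.002,0.005,0.0015,0,0,0],[0,0,0.005,0.001,0,0,0.6],[0,0,0,0,0,0,0],[0,0,0,0,0,0,0]])

```text
time_s: 9.27
tool_pos: [0.482, -0.2045, 0.1867]
tool_rot: [180.0, -0.2, 0.2]
force: [-0.1, -0.5, 0.3]
grip_width: 0.0869
```

jog_arm(rows=[[0,0,0,0.0015,0,0,0],[1,0,0,0,0,0,0],[1,0,0,0,0,0,0],[1,0,0,0,0,0,0],[1,0,0,0,0,0,0],[1,0,0,0,0,0,0],[1,0,0,0,0,0,0],[1,0,0,0,0,0,0],[1,0,0,0,0,0,0],[1,0,0,0,0,0,0],[1,0,0,0,0,0,0]], grip_force=60)

```text
time_s: 10.18
tool_pos: [0.4817, -0.2037, 0.1843]
tool_rot: [-180.0, -0.1, 0.3]
force: [-0.3, -0.1, -0.3]
grip_width: 0.0284
```

jog_arm(rows=[[1,0,0,-0.01,0,0,0],[1,0,0,-0.02,0,0,0],[1,0,0,-0.03,0,0,0],[1,0,0,-0.03,0,0,0],[1,0,0,-0.02,0,0,0],[1,0,0,-0.01,0,0,0],[1,0,0,0,0,0,0],[1,0,0,0,0,0,0]])

```text
time_s: 10.85
tool_pos: [0.4813, -0.2037, 0.3041]
tool_rot: [-180.0, -0.1, 0.3]
force: [-0.0, 0.4, -2.0]
grip_width: 0.0225
```

```bash
cat > held.py <<'E'
# pose of the held scraper in the tool: assume handle axis horizontal-ish; measure pitch and offset by fit
from fit import *
np.set_printoptions(precision=4,suppress=True)
def silT(n,boxes,Tm,win):
    r0,c0,r1,c1=win;m=np.zeros(((r1-r0)*K,(c1-c0)*K),np.uint8)
    for b in boxes:
        P=np.array([[x,y,z] for x in b[:2] for y in b[2:4] for z in b[4:]])*1e-3
        uv=proj(n,P@Tm[:3,:3].T+Tm[:3,3]);pt=(np.c_[uv[:,1]-c0+.5,uv[:,0]-r0+.5])*K-.5
        cv2.fillConvexPoly(m,cv2.convexHull(np.round(pt*16).astype(np.int32)),1,shift=4)
    return m>0
def scr(A,along,pitch,up=0.,yawd=0.):
    "scraper pose from tool pose: point x=along (mm), axis, at grasp height tip-up; scraper x = -tool y, y = tool x, z=-tool z"
    M=A[:3,:3]@np.c_[[0,-1,0],[1,0,0],[0,0,-1]]@np.eye(3) if False else A[:3,:3]@np.c_[[0,-1,0],[1,0,0],[0,0,-1]]
    M=M@R.from_euler('zy',[yawd,pitch],degrees=True).as_matrix()   # +pitch = nose down
    p=A[:3,3]+A[:3,2]*(.182-up)
    return T(p-M@np.array([along*1e-3,0,.012]),M)
if __name__=='__main__':
    A=now();o=status.get_obs();print(o['tool_pos'],o['tool_rot'],o['grip_width'],o['force'])
    B=S+[(-75,0,-12,12,3,21),(-75,0,-9,9,0,24)]
    up={};W={};s0=scr(A,-92,0,.0095);c=s0[:3,3]
    for n in('side','top'):
        p,d=cams.read_camera(n);cv2.imwrite(f'pics/{n}4.png',p[:,:,::-1])
        e=proj(n,[c])[0].astype(int);w=(e[0]-40,e[1]-55,e[0]+40,e[1]+55);W[n]=w
        hsv=cv2.cvtColor(p,cv2.COLOR_RGB2HSV);m=((hsv[...,0]<8)|(hsv[...,0]>172))&(hsv[...,1]>120)&(hsv[...,2]>50)
        up[n]=cv2.resize(m[w[0]:w[2],w[1]:w[3]].astype(np.float32),None,fx=K,fy=K)>.5
        print(n,e,int(m[w[0]:w[2],w[1]:w[3]].sum()))
    def cost(q,ns=('side','top')):
        t=0
        for n in ns:
            s=silT(n,B[1:],scr(A,q[0],q[1],q[2]*1e-3,q[3]),W[n]);t+=1-(s&up[n]).sum()/max((s|up[n]).sum(),1)
        return t
    for ns in(('side','top'),('side',),('top',)):
        q0=np.array([-92,0,9.5,0.]);r=minimize(cost,q0,args=(ns,),method='Nelder-Mead',options=dict(initial_simplex=np.vstack([q0]+[q0+v for v in np.diag([6,6,5,4.])]),maxiter=300))
        print(ns,r.x,r.fun,cost(q0,ns))
    a=[cv2.resize(cv2.imread(f'pics/{n}4.png')[W[n][0]-20:W[n][2]+20,W[n][1]-20:W[n][3]+20],(390,312)) for n in W]
    cv2.imwrite('pics/held.png',np.hstack(a))
E
python3 held.py
```

```text
[ 0.4813 -0.2037  0.3041] [-179.9817   -0.1477    0.262 ] 0.022503072452679376 [-0.0069  0.3968 -1.9531]
side [152 272] 321
top [181 325] 447
('side', 'top') [-92.3771   0.4782  14.468   -1.6603] 0.5838881448538673 0.6128744013663336
('side',) [-86.5161   1.6029  11.9133  -1.459 ] 0.30956363083472704 0.35470971563981046
('top',) [-92.2644  15.0605  -0.2393   2.0311] 0.21105354058721937 0.2581646857265232
```

View pics/held.png

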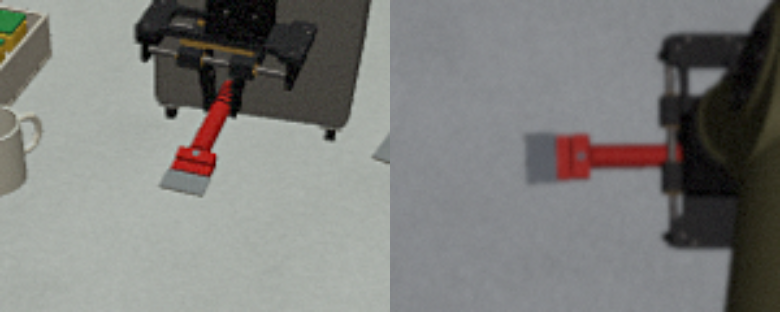

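The scraper is held in the air and roughly level; head at about (195,160) in the left crop and (572,155) in the right. I'll refine its height and pitch in the grip from the depth data.

```bash
cat > dep.py <<'E'
from h import *
np.set_printoptions(precision=2,suppress=True)
def prof(Tg):
    "red/grey points in tool frame, binned: a=-tool y (along scraper x), x=tool x, h=height above tip"
    A=now()
    for n in('top','side'):
        P=[]
        for k in range(4):
            p,d=cams.read_camera(n);hsv=cv2.cvtColor(p,cv2.COLOR_RGB2HSV)
            m=((hsv[...,0]<8)|(hsv[...,0]>172))&(hsv[...,1]>120)&(hsv[...,2]>50)&(d>0)
            rc=np.argwhere(m);P.append(deproj(n,rc,d))
        Q=(np.vstack(P)-A[:3,3])@A[:3,:3];a,x,h=-Q[:,1],Q[:,0],.182-Q[:,2]
        k=(a>0)&(a<.18)&(abs(x)<.04)&(abs(h)<.06);a,x,h=a[k]*1e3,x[k]*1e3,h[k]*1e3
        print(n,len(a),'max a',np.percentile(a,[97,99,99.7]))
        for lo in range(10,140,10):
            s=(a>=lo)&(a<lo+10)
            if s.sum()>15: print('  a',lo,'n',s.sum(),'x med',np.median(x[s]),'h med/80/90',np.percentile(h[s],[50,80,90]))
prof(None)
E
python3 dep.py
```

```text
top 1751 max a [121.95 122.46 122.7 ]
  a 20 n 115 x med 1.5609259493112024 h med/80/90 [14.48 15.83 16.51]
  a 30 n 127 x med 1.190947653410007 h med/80/90 [14.21 15.86 16.77]
  a 40 n 126 x med 1.3647746018916205 h med/80/90 [13.99 16.36 17.17]
  a 50 n 128 x med 0.537627552417107 h med/80/90 [13.64 15.92 16.77]
  a 60 n 127 x med -0.35688288005255153 h med/80/90 [13.41 15.37 16.12]
  a 70 n 128 x med 1.4275365323856244 h med/80/90 [13.54 15.19 16.49]
  a 80 n 126 x med -0.4495648028620546 h med/80/90 [13.09 14.95 16.06]
  a 90 n 216 x med 0.22672856860029764 h med/80/90 [ 8.84 10.72 12.74]
  a 100 n 279 x med -2.1815739516116475 h med/80/90 [ 8.46 10.04 10.95]
  a 110 n 247 x med 0.9354345593583075 h med/80/90 [2.94 4.18 5.32]
  a 120 n 83 x med -3.883079467981216 h med/80/90 [2.43 4.55 5.43]
side 1164 max a [122.91 124.5  125.81]
  a 10 n 85 x med -4.8082958760013925 h med/80/90 [15.09 18.34 39.19]
  a 20 n 62 x med -3.200606357678728 h med/80/90 [15.13 17.08 17.79]
  a 30 n 63 x med -2.523579235004587 h med/80/90 [15.67 16.82 17.8 ]
  a 40 n 59 x med -3.3086136422443224 h med/80/90 [14.58 16.71 17.66]
  a 50 n 65 x med -4.584774997932725 h med/80/90 [15.26 17.12 17.65]
  a 60 n 61 x med -3.8897516415982474 h med/80/90 [14.69 16.82 18.04]
  a 70 n 66 x med -2.93316964364373 h med/80/90 [14.91 16.68 17.44]
  a 80 n 72 x med -4.137171762290297 h med/80/90 [14.42 16.49 16.95]
  a 90 n 118 x med -1.298412100981155 h med/80/90 [10.71 13.42 15.28]
  a 100 n 182 x med -3.988230614223456 h med/80/90 [ 9.45 10.84 11.55]
  a 110 n 181 x med -0.1637155674039132 h med/80/90 [4.66 6.73 9.  ]
  a 120 n 76 x med -2.0724034169406087 h med/80/90 [4.22 5.42 6.09]
```

Depth puts the base about 8 mm below the fingertips, because the fingers were still closing as I lifted, so the grip is shallow. I'll set it down and regrip deeper.

jog_arm(rows=[[1,0,0,0.03,0,0,0],[1,0,0,0.03,0,0,0],[1,0,0,0.03,0,0,0],[1,0,0,0.016,0,0,0],[1,0,0,0.005,0,0,0],[1,0,0,0.002,0,0,0],[1,0,0,0,0,0,0],[0.5,0,0,0,0,0,0],[0.5,0,0,0,0,0,0],[0.5,0,0,0,0,0,0],[0.5,0,0,0.004,0,0,0],[0.5,0,0,0.0025,0,0,0]])

```text
time_s: 12.35
tool_pos: [0.4821, -0.2038, 0.1853]
tool_rot: [180.0, -0.2, 0.3]
force: [-1.0, -0.1, -0.5]
grip_width: 0.0419
```

jog_arm(rows=[[1,0,0,0,0,0,0],[1,0,0,0,0,0,0],[1,0,0,0,0,0,0],[1,0,0,0,0,0,0],[1,0,0,0,0,0,0],[1,0,0,0,0,0,0],[1,0,0,0,0,0,0],[1,0,0,0,0,0,0]])

```text
time_s: 13.02
tool_pos: [0.4819, -0.2037, 0.1849]
tool_rot: [-180.0, -0.2, 0.3]
force: [-0.7, 0.6, -1.2]
grip_width: 0.0227
```

jog_arm(rows=[[1,0,0,-0.005,0,0,0],[1,0,0,-0.02,0,0,0],[1,0,0,-0.03,0,0,0],[1,0,0,-0.03,0,0,0],[1,0,0,-0.02,0,0,0],[1,0,0,-0.01,0,0,0],[1,0,0,0,0,0,0],[1,0,0,0,0,0,0]])

```text
time_s: 13.68
tool_pos: [0.4812, -0.2037, 0.2994]
tool_rot: [-180.0, -0.1, 0.3]
force: [-0.2, 0.2, -2.1]
grip_width: 0.0222
```

```bash
python3 dep.py
```

```text
top 1672 max a [120.43 122.51 122.86]
  a 20 n 109 x med 0.8424775084224906 h med/80/90 [17.86 19.6  20.28]
  a 30 n 123 x med 0.7268510530196085 h med/80/90 [17.35 18.9  19.62]
  a 40 n 123 x med 0.541450175075365 h med/80/90 [17.36 19.05 19.89]
  a 50 n 124 x med 0.6870994972024564 h med/80/90 [17.25 19.04 19.95]
  a 60 n 123 x med 0.7692325783420925 h med/80/90 [16.88 18.81 19.39]
  a 70 n 124 x med 0.7528179930415146 h med/80/90 [16.72 18.7  19.97]
  a 80 n 124 x med 0.84362977689482 h med/80/90 [16.84 18.99 20.02]
  a 90 n 209 x med -0.5760507124141109 h med/80/90 [12.49 14.31 15.62]
  a 100 n 262 x med 1.8329985497238934 h med/80/90 [12.02 13.57 14.35]
  a 110 n 242 x med 0.3097465194236206 h med/80/90 [6.   7.53 8.35]
  a 120 n 75 x med 0.48330413603219174 h med/80/90 [6.62 7.98 8.95]
side 1167 max a [122.2  124.32 124.88]
  a 10 n 96 x med -7.841811754456991 h med/80/90 [17.93 21.87 32.73]
  a 20 n 68 x med -3.3964980149171704 h med/80/90 [17.74 19.16 19.74]
  a 30 n 60 x med -4.709709521415721 h med/80/90 [18.03 19.55 20.33]
  a 40 n 61 x med -3.96021301503151 h med/80/90 [17.16 19.01 19.84]
  a 50 n 62 x med -4.908585796041026 h med/80/90 [17.74 19.33 19.92]
  a 60 n 64 x med -3.7667473058070406 h med/80/90 [17.78 19.23 20.31]
  a 70 n 64 x med -3.5490369454334525 h med/80/90 [17.58 19.27 20.09]
  a 80 n 66 x med -3.659553074565232 h med/80/90 [17.17 18.62 19.76]
  a 90 n 130 x med -3.7152279471430285 h med/80/90 [13.53 15.98 17.84]
  a 100 n 195 x med -3.3237824400834777 h med/80/90 [12.15 13.73 14.43]
  a 110 n 171 x med -1.7040062170484138 h med/80/90 [ 7.15  9.15 12.06]
  a 120 n 68 x med -3.0650286328070386 h med/80/90 [6.68 8.17 8.6 ]
```

```bash
cat > plan.py <<'E'
from held import *
HP=(.5628,.1955,54.65)
Hm=T([HP[0],HP[1],0],R.from_euler('z',HP[2],degrees=True).as_matrix())
REL=np.linalg.inv(now())@scr(now(),-90.5,1.0,.008)
def tool(tipx,tipz,pitch,back=0,tipy=0.):
    "tool pose so that scraper's blade tip lies at holder (tipx,tipy,tipz) mm with nose-down pitch, then back mm along its own axis"
    M=R.from_euler('y',pitch,degrees=True).as_matrix()
    p=np.array([tipx,tipy,tipz])*1e-3-M@np.array([.062+back*1e-3,0,.0065])
    return Hm@T(p,M)@np.linalg.inv(REL)
def where():
    s=np.linalg.inv(Hm)@now()@REL;t=s@np.array([.062,0,.0065,1]);m=s@np.array([-.058,0,.012,1]);o=status.get_obs()
    print('tip',(t[:3]*1e3).round(1),'mid',(m[:3]*1e3).round(1),'eul',R.from_matrix(s[:3,:3]).as_euler('xyz',degrees=True).round(1),
      'F holder',(Hm[:3,:3].T@o['force']).round(1),'t',o['time_s'],'w',o['grip_width'].round(4))
E
python3 - <<'E'
from plan import *
A=now();W1=tool(62,34.2,10,30);W0=W1.copy();W0[2,3]+=.08
where();rows(A,W0);rows(W0,W1);print(W0[:3,3],W1[:3,3]);rows(W1,tool(63,34,10))
E
```

```text
Traceback (most recent call last):
  File "plan.py", line 12, in where
    print('tip',(t[:3]*1e3).round(1),'mid',(m[:3]*1e3).round(1),'eul',R.from_matrix(s[:3,:3]).as_euler('xyz',degrees=True).round(1),
                                                                      ~~~~~~~~~~~~~^^^^^^^^^^
  File "scipy/spatial/transform/_rotation.pyx", line 1143, in scipy.spatial.transform._rotation.Rotation.from_matrix
ValueError: Non-positive determinant (left-handed or null coordinate frame) in rotation matrix 0: [[ 0.8128  0.5824  0.0121]
 [ 0.5823 -0.8129  0.0106]
 [-0.016   0.0016  0.9999]].
```

```bash
sed -i 's/^    M=A\[:3,:3\]@.*/    M=A[:3,:3]@np.c_[[0,-1,0],[-1,0,0],[0,0,-1]]/' held.py
python3 - <<'E'
from plan import *
A=now();W1=tool(62,34.2,10,30);W0=W1.copy();W0[2,3]+=.08
where();rows(A,W0);rows(W0,W1);print(W0[:3,3],W1[:3,3]);rows(W1,tool(63,34,10))
E
```

```text
Traceback (most recent call last):
  File "plan.py", line 13, in where
    'F holder',(Hm[:3,:3].T@o['force']).round(1),'t',o['time_s'],'w',o['grip_width'].round(4))
                                                                     ^^^^^^^^^^^^^^^^^^^^^
AttributeError: 'float' object has no attribute 'round'
```

```bash
sed -i "s/o\['grip_width'\].round(4)/o['grip_width']/" plan.py
python3 - <<'E'
from plan import *
A=now();W1=tool(62,34.2,10,30);W0=W1.copy();W0[2,3]+=.08
where();rows(A,W0);rows(W0,W1);print(W0[:3,3],W1[:3,3]);rows(W1,tool(63,34,10))
E
```

```text
tip [-248.4  -75.8  117.2] mid [-345.9 -145.7  124.6] eul [-0.1  0.9 35.6] F holder [ 0.3 -0.4 -1.4] t 14.0833 w 0.022738980892302
N 10 row [-0.0061, -0.0325, -0.0046, -0.88, -0.29, 3.55]
N 3 row [0.0, -0.0042, 0.0263, -0.0, -0.0, 0.0]
[0.511  0.1225 0.3232] [0.511  0.1225 0.2432]
N 1 row [0.0, -0.031, 0.0006, -0.0, -0.0, 0.0]
```

jog_arm(rows=[[1,-0.0061,-0.0325,-0.0046,-0.88,-0.29,3.55],[1,-0.0061,-0.0325,-0.0046,-0.88,-0.29,3.55],[1,-0.0061,-0.0325,-0.0046,-0.88,-0.29,3.55],[1,-0.0061,-0.0325,-0.0046,-0.88,-0.29,3.55],[1,-0.0061,-0.0325,-0.0046,-0.88,-0.29,3.55],[1,-0.0061,-0.0325,-0.0046,-0.88,-0.29,3.55],[1,-0.0061,-0.0325,-0.0046,-0.88,-0.29,3.55],[1,-0.0061,-0.0325,-0.0046,-0.88,-0.29,3.55],[1,-0.0061,-0.0325,-0.0046,-0.88,-0.29,3.55],[1,-0.0061,-0.0325,-0.0046,-0.88,-0.29,3.55],[1,0,0,0,0,0,0],[1,0,0,0,0,0,0]])

```text
time_s: 15.08
tool_pos: [0.5114, 0.1247, 0.3229]
tool_rot: [171.1, 0.1, -35.0]
force: [-0.4, -0.6, -1.4]
grip_width: 0.0226
```

```bash
python3 dep.py | grep -E "top|a (20|40|60|80|90|100|110|120)"; python3 - <<'E'
from plan import *
where();W=tool(62,34.2,10,30);W0=W.copy();W0[2,3]+=.08;rows(now(),W0);rows(now(),W,3)
E
```

```text
tip [ 31.   -1.6 119.2] mid [-86.2  -1.4 145.6] eul [-0.  10.1 -0.1] F holder [-0.3 -0.3 -2.2] t 15.2833 w 0.022762365014147908
N 1 row [-0.0013, -0.0012, -0.0003, 0.06, -0.03, -0.1]
N 3 row [-0.0004, -0.0046, 0.0263, 0.02, -0.01, -0.03]Traceback (most recent call last):
  File "dep.py", line 18, in <module>
    prof(None)
    ~~~~^^^^^^
  File "dep.py", line 14, in prof
    print(n,len(a),'max a',np.percentile(a,[97,99,99.7]))
                           ~~~~~~~~~~~~~^^^^^^^^^^^^^^^^
    return _quantile_unchecked(
        a, q, axis, out, overwrite_input, method, keepdims, weights)
    return _ureduce(a,
                    func=_quantile_ureduce_func,
    ...<5 lines>...
                    overwrite_input=overwrite_input,
                    method=method)
    r = func(a, **kwargs)
    result = _quantile(arr,
                       quantiles=q,
    ...<2 lines>...
                       out=out,
                       weights=wgt)
    slices_having_nans = np.isnan(arr[-1, ...])
                                  ~~~^^^^^^^^^
IndexError: index -1 is out of bounds for axis 0 with size 0
```

jog_arm(rows=[[1,-0.0013,-0.004,0.0225,0,0,0],[1,0,-0.003,0.0225,0,0,0],[1,0,-0.003,0.016,0,0,0],[1,0,0,0,0,0,0],[1,0,0,0,0,0,0]])

```text
time_s: 15.7
tool_pos: [0.5103, 0.122, 0.2612]
tool_rot: [170.9, 0.0, -35.4]
force: [-0.2, 0.4, -1.4]
grip_width: 0.0225
```

```bash
python3 - <<'E'
from plan import *
where();rows(now(),tool(62,34.2,10,30))
a=[]
for n in('side','top'):
    p,d=cams.read_camera(n);e=proj(n,[[HP[0],HP[1],.05]])[0].astype(int)
    p=cv2.resize(p[e[0]-45:e[0]+45,e[1]-55:e[1]+55,::-1],None,fx=7 if n=='side' else 3,fy=7 if n=='side' else 3,interpolation=cv2.INTER_CUBIC)
    if n=='side':cv2.imwrite('pics/s5.png',p)
E
```

```text
tip [31.4  0.3 57.3] mid [-85.8   0.4  83.7] eul [ 0.  10.1 -0.1] F holder [ 0.2  0.4 -1.4] t 15.7 w 0.02254710156651013
N 1 row [0.0003, -0.0036, 0.0177, 0.09, 0.03, -0.06]
```

View pics/s5.png

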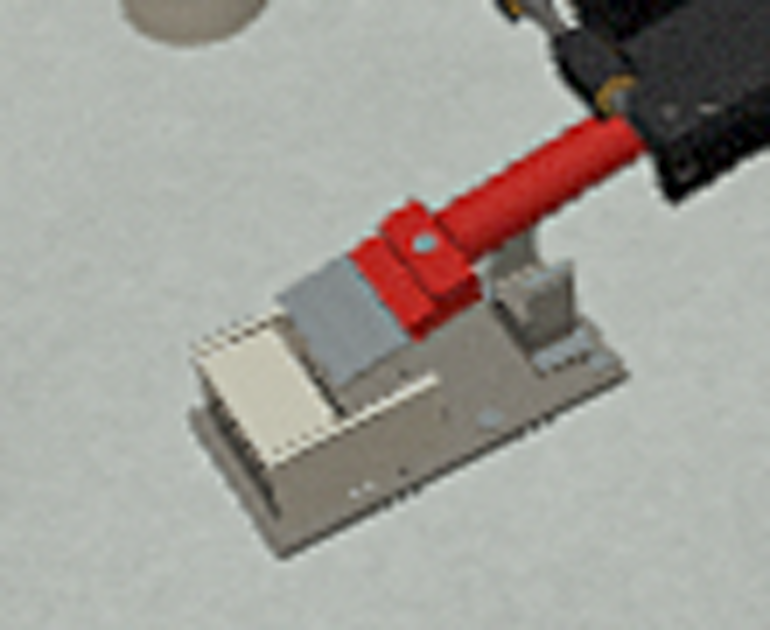

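The picture shows the blade hovering over the guard's opening, blade corners at about (283,298) and (342,388) in the crop. I'll compare those with the model's projection.

```bash
python3 - <<'E'
from plan import *
e=proj('side',[[HP[0],HP[1],.05]])[0].astype(int)
def px(P): u=proj('side',P);return ((np.c_[u[:,1]-e[1]+55,u[:,0]-e[0]+45]+.5)*7-.5).round(0)
S_=now()@REL
f=lambda X,P:(X@np.c_[np.array(P)*1e-3,np.ones(len(P))].T).T[:,:3]
print('blade corners',px(f(S_,[(62,-25,8),(62,25,8),(32,-25,8),(32,22,12),(18,22,18),(0,22,18)])))
print('roof',px(f(Hm,[(36,-30,46),(36,30,46),(66,-32,46),(66,32,48),(-2,32,48),(-76,38,8),(72,38,8)])))
E
```

```text
blade corners [[271. 296.]
 [335. 386.]
 [341. 252.]
 [400. 328.]
 [430. 297.]
 [472. 270.]]
roof [[264. 317.]
 [340. 425.]
 [187. 350.]
 [266. 465.]
 [436. 377.]
 [625. 366.]
 [274. 551.]]
```

Both the blade and the holder appear shifted by about one pixel the same way, so their relative alignment agrees to under 1 mm. Lowering and inserting.

jog_arm(rows=[[1,0.0002,-0.002,0.009,0,0,0],[1,0,-0.0016,0.0087,0,0,0],[1,0,0,0,0,0,0],[1,0,0,0,0,0,0]])

```text
time_s: 16.13
tool_pos: [0.5114, 0.1238, 0.2434]
tool_rot: [171.0, -0.0, -35.3]
force: [0.7, 0.1, 0.3]
grip_width: 0.0227
```

```bash
python3 -c "
from plan import *
where();rows(now(),tool(62,34.2,10))"
```

```text
tip [33.8  0.3 39.7] mid [-83.4   0.3  65.9] eul [-0. 10.  0.] F holder [ 0.4 -0.5  0.3] t 16.1333 w 0.022714667371353265
N 1 row [0.0004, -0.0287, 0.001, -0.02, -0.05, 0.02]
```

jog_arm(rows=[[1,0,-0.006,0.0003,0,0,0],[1,0,-0.006,0.0003,0,0,0],[1,0,-0.006,0.0002,0,0,0],[1,0,-0.005,0,0,0,0],[1,0,0,0,0,0,0],[1,0,0,0,0,0,0]])

```text
time_s: 16.63
tool_pos: [0.5248, 0.1435, 0.2394]
tool_rot: [171.2, -0.0, -35.3]
force: [1.3, 0.1, 2.1]
grip_width: 0.0226
```

```bash
python3 -c "
from plan import *
where();rows(now(),tool(62,34.2,10))"
```

```text
tip [58.2  1.  36. ] mid [-59.1   0.8  61.9] eul [-0.   9.8  0.1] F holder [ 0.8 -1.1  2.1] t 16.6333 w 0.022561374273382017
N 1 row [0.0009, -0.0045, 0.0007, -0.16, -0.06, 0.09]
```

jog_arm(rows=[[1,0.0006,-0.0025,0,0,0,0],[1,0,-0.002,0,0,0,0],[1,0,-0.0015,0,0,0,0],[1,0,0,0,0,0,0],[1,0,0,0,0,0,0]])

```text
time_s: 17.05
tool_pos: [0.5281, 0.1467, 0.238]
tool_rot: [171.0, -0.0, -35.3]
force: [-1.6, -2.2, 2.8]
grip_width: 0.0225
```

```bash
python3 -c "
from plan import *
where();rows(now(),tool(62,34.2,10))"
```

```text
tip [62.1  0.  34.2] mid [-55.2  -0.   60.5] eul [-0. 10.  0.] F holder [-2.7  0.   2.8] t 17.05 w 0.02251471520174673
N 1 row [0.0, 0.0001, 0.0001, 0.01, -0.03, 0.02]
```

jog_arm(rows=[[1,0,-0.001,0,0,0,0],[1,0,-0.001,0,0,0,0],[1,0,0,0,0,0,0]])

```text
time_s: 17.3
tool_pos: [0.5289, 0.1476, 0.2375]
tool_rot: [170.8, -0.0, -35.3]
force: [-3.0, -4.3, 3.8]
grip_width: 0.0224
```

```bash
python3 -c "
from plan import *
where();rows(now(),tool(62.5,34.8,5));rows(tool(62.5,34.8,5),tool(62.5,34.5,0))"
```

```text
tip [62.8 -0.  33.4] mid [-54.4  -0.   60. ] eul [-0.  10.2  0. ] F holder [-5.3 -0.   3.8] t 17.3 w 0.022383944839776414
N 1 row [-0.0, 0.0163, 0.0131, 5.17, -0.0, 0.0]
N 1 row [-0.0, 0.0153, 0.0143, 5.0, 0.0, 0.0]
```

The blade meets the stop: Fx is -5 N at tip x ≈ 62–63. Now I rotate the handle down about the blade.

jog_arm(rows=[[1,0,0.004,0.0033,1.28,0,0],[1,0,0.004,0.0033,1.28,0,0],[1,0,0.004,0.0033,1.28,0,0],[1,0,0.004,0.0033,1.28,0,0],[1,0,0,0,0,0,0],[1,0,0,0,0,0,0]])

```text
time_s: 17.8
tool_pos: [0.5184, 0.1339, 0.2269]
tool_rot: [176.0, 0.0, -35.3]
force: [-5.2, -3.0, 6.4]
grip_width: 0.0227
```

```bash
python3 -c "
from plan import *
where();rows(now(),tool(62.8,34.5,0),4)"
```

```text
tip [63.4  0.7 34.6] mid [-55.6   0.7  50.5] eul [0. 5. 0.] F holder [-5.5  2.5  6.4] t 17.8 w 0.02274663624831115
N 4 row [0.0002, 0.0041, 0.0034, 1.24, 0.01, 0.0]
```

jog_arm(rows=[[1,0.0005,0.004,0.0035,1.24,0,0],[1,0,0.004,0.0035,1.24,0,0],[1,0,0.004,0.0035,1.24,0,0],[1,0,0.004,0.0035,1.24,0,0],[1,0,0,0,0,0,0],[1,0,0,0,0,0,0]])

```text
time_s: 18.3
tool_pos: [0.5094, 0.121, 0.2127]
tool_rot: [-178.9, 0.1, -35.3]
force: [-1.9, 1.4, -2.5]
grip_width: 0.0228
```

```bash
python3 -c "
from plan import *
where();rows(now(),tool(62.8,34.5,0),4)
p,d=cams.read_camera('side');e=proj('side',[[HP[0],HP[1],.05]])[0].astype(int)
cv2.imwrite('pics/s6.png',cv2.resize(p[e[0]-45:e[0]+45,e[1]-55:e[1]+55,::-1],None,fx=7,fy=7,interpolation=cv2.INTER_CUBIC))"
```

```text
tip [64.2  0.8 33.5] mid [-55.8   0.7  38.8] eul [ 0.1 -0.1  0. ] F holder [ 0.1  2.4 -2.5] t 18.3 w 0.022821479769751286
N 4 row [0.0001, 0.0003, -0.0003, -0.02, 0.02, 0.01]
```

View pics/s6.png

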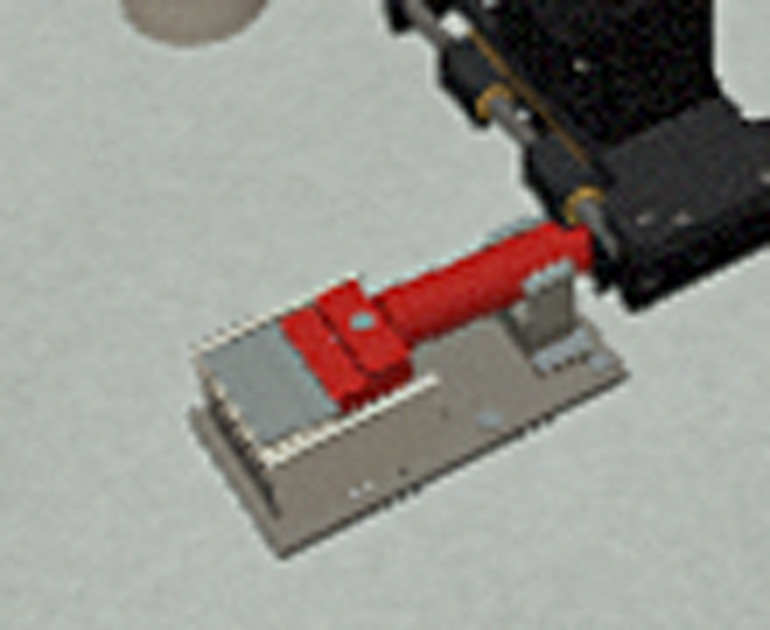

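The picture shows the blade lying on top of the white roof at about (265,400), not under it, so my in-grip height estimate was low by several mm. The flat grip on the floor gives a more reliable reference: axis 9 mm above the tips, level. I'll lift out, set the scraper down on free floor to reset it, and regrip.

jog_arm(rows=[[1,0,0,-0.005,0,0,0],[1,0,0,-0.008,0,0,0],[1,0,0,-0.012,0,0,0],[1,0,0,-0.02,0,0,0],[1,0,0,-0.02,0,0,0],[1,0,0,-0.02,0,0,0],[1,0,0,0,0,0,0],[1,0,0,0,0,0,0]])

```text
time_s: 19.02
tool_pos: [0.5101, 0.1189, 0.3006]
tool_rot: [-178.8, -0.3, -35.3]
force: [-0.4, 0.2, -2.1]
grip_width: 0.0225
```

```bash
python3 -c "
from plan import *
where();print(status.get_obs()['qpos'])
D=T([.50,-.03,.30],toolR([np.cos(np.radians(-35.35)),np.sin(np.radians(-35.35)),0],[0,0,-1]));rows(now(),D)
a=[]
for n in('side','top'):
    p,d=cams.read_camera(n);e=proj(n,[[HP[0],HP[1],.08]])[0].astype(int);a.append(cv2.resize(p[e[0]-60:e[0]+45,e[1]-60:e[1]+70,::-1],(390,315),interpolation=cv2.INTER_CUBIC))
cv2.imwrite('pics/s7.png',np.hstack(a))"
```

```text
tip [ 63.2  -2.2 121.6] mid [-56.8  -2.2 126.8] eul [-0.3 -0.2  0. ] F holder [-0.1  0.4 -2.1] t 19.0167 w 0.022493643943081815
[ 26.7782  11.6224 -46.588  107.5281   8.9067  63.5518 -58.3873]
N 5 row [0.0156, 0.0255, -0.0001, -0.24, -0.06, 0.0]
```

View pics/s7.png

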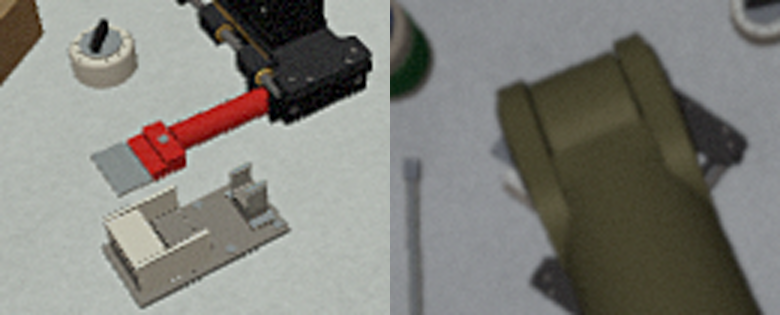

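The scraper is held above the holder, head at about (155,150) in the crop, and the holder is empty and undisturbed. Moving to free floor near (0.48, -0.12).

```bash
python3 -c "
from plan import *
D=T([.48,-.12,.30],toolR([np.cos(np.radians(-35.35)),np.sin(np.radians(-35.35)),0],[0,0,-1]));rows(now(),D)"
```

```text
N 7 row [0.0163, 0.0302, -0.0006, -0.15, -0.01, 0.0]
```

jog_arm(rows=[[1,0.0163,0.0302,0,-0.15,0,0],[1,0.0163,0.0302,0,-0.15,0,0],[1,0.0163,0.0302,0,-0.15,0,0],[1,0.0163,0.0302,0.01,-0.15,0,0],[1,0.0163,0.0302,0.03,-0.15,0,0],[1,0.0163,0.0302,0.03,-0.15,0,0],[1,0.0163,0.0302,0.02,-0.15,0,0],[1,0,0,0,0,0,0],[1,0,0,0,0,0,0]])

```text
time_s: 19.87
tool_pos: [0.4793, -0.1152, 0.2086]
tool_rot: [179.9, 0.3, -35.6]
force: [0.4, 0.8, -1.0]
grip_width: 0.0228
```

```bash
python3 dep.py
```

```text
top 1165 max a [124.44 126.18 127.25]
  a 40 n 83 x med 0.22437530012767476 h med/80/90 [20.8  22.97 24.14]
  a 50 n 104 x med 0.38153926683447975 h med/80/90 [20.95 23.52 24.44]
  a 60 n 99 x med -0.41444229871120214 h med/80/90 [21.74 23.9  24.82]
  a 70 n 101 x med -0.5248349855434028 h med/80/90 [21.4  24.56 25.77]
  a 80 n 100 x med -0.30723217267599967 h med/80/90 [21.58 24.61 25.29]
  a 90 n 147 x med 0.36338013729873836 h med/80/90 [17.71 21.88 23.74]
  a 100 n 199 x med -1.4359945416033628 h med/80/90 [17.46 19.5  20.37]
  a 110 n 204 x med 0.3058786296837529 h med/80/90 [13.48 17.75 19.72]
  a 120 n 125 x med 0.7808490343736402 h med/80/90 [12.51 14.75 15.4 ]
side 1294 max a [125.58 127.7  128.57]
  a 10 n 88 x med -5.762624370799919 h med/80/90 [21.93 24.74 26.5 ]
  a 20 n 78 x med -5.959551602729984 h med/80/90 [21.21 23.5  24.18]
  a 30 n 79 x med -6.714264315956953 h med/80/90 [21.44 23.93 24.27]
  a 40 n 84 x med -6.422799051193143 h med/80/90 [21.32 23.69 25.13]
  a 50 n 84 x med -6.548099254584377 h med/80/90 [21.95 24.71 25.27]
  a 60 n 85 x med -6.111741808305073 h med/80/90 [22.03 24.64 25.62]
  a 70 n 86 x med -6.872862297654419 h med/80/90 [21.68 24.7  25.41]
  a 80 n 91 x med -7.1748533142769375 h med/80/90 [21.95 24.9  26.25]
  a 90 n 116 x med -5.785504323988711 h med/80/90 [19.83 24.17 25.53]
  a 100 n 152 x med -10.723007634580737 h med/80/90 [19.47 20.85 21.75]
  a 110 n 200 x med -5.223474211689336 h med/80/90 [15.97 19.69 21.11]
  a 120 n 132 x med -3.2826270089686407 h med/80/90 [14.4  15.82 16.41]
```

jog_arm(rows=[[1,0,0,0.012,0,0,0],[1,0,0,0.008,0,0,0],[1,0,0,0.0035,0,0,0],[1,0,0,0,0,0,0],[0.5,0,0,0,0,0,0],[0.5,0,0,0,0,0,0],[0.5,0,0,0,0,0,0],[0.5,0,0,0,0,0,0],[0.5,0,0,0,0,0,0]])

```text
time_s: 21.02
tool_pos: [0.4814, -0.1131, 0.1881]
tool_rot: [-180.0, -0.1, -35.3]
force: [-0.2, -1.0, -0.1]
grip_width: 0.0419
```

jog_arm(rows=[[1,0,0,0,0,0,0],[1,0,0,0,0,0,0],[1,0,0,0,0,0,0],[1,0,0,0,0,0,0],[1,0,0,0,0,0,0],[1,0,0,0,0,0,0],[1,0,0,0,0,0,0],[1,0,0,0,0,0,0],[1,0,0,0,0,0,0],[1,0,0,0,0,0,0]])

```text
time_s: 21.85
tool_pos: [0.4811, -0.1131, 0.1877]
tool_rot: [-180.0, -0.0, -35.3]
force: [-0.2, 0.8, 1.3]
grip_width: 0.0224
```

```bash
python3 dep.py|grep -E "top|side|a (50|60|70|80|100|120)"; python3 - <<'E'
from h import *
print(status.get_obs()['tool_pos'],status.get_obs()['tool_rot'])
E
```

```text
top 1110 max a [121.49 122.59 122.96]
  a 50 n 94 x med -1.178319542357066 h med/80/90 [15.42 17.9  19.6 ]
  a 60 n 94 x med -0.09930654213796014 h med/80/90 [15.75 17.29 18.95]
  a 70 n 94 x med -0.22671858025982028 h med/80/90 [15.77 18.06 18.61]
  a 80 n 95 x med -1.1514284127859447 h med/80/90 [15.62 17.67 19.3 ]
  a 100 n 188 x med -1.797196843688483 h med/80/90 [11.26 13.27 14.49]
  a 120 n 64 x med -2.625888266467686 h med/80/90 [5.96 7.87 9.36]
side 1285 max a [120.96 123.3  123.86]
  a 50 n 76 x med -7.400963751380255 h med/80/90 [15.08 17.88 19.13]
  a 60 n 85 x med -7.303825652385186 h med/80/90 [14.13 17.6  18.56]
  a 70 n 82 x med -7.146470081603887 h med/80/90 [14.84 17.62 18.71]
  a 80 n 89 x med -7.236432605726041 h med/80/90 [14.57 17.82 18.89]
  a 100 n 187 x med -8.933838690231392 h med/80/90 [11.08 12.93 13.77]
  a 120 n 56 x med -4.672444570929619 h med/80/90 [6.45 7.6  7.99]
[ 0.48109421 -0.1130787   0.18769121] [-1.79973069e+02 -3.18157249e-02 -3.53131425e+01]
```

On the floor the geometry is known: tips at 5.7 mm, so the axis is 6.3 mm above the tips, pitch 0, grip at x = -90.7. The depth readings are therefore biased about -1.1 mm. I'll lift and check whether the scraper rotates.

jog_arm(rows=[[1,0,0,-0.005,0,0,0],[1,0,0,-0.015,0,0,0],[1,0,0,-0.025,0,0,0],[1,0,0,-0.025,0,0,0],[1,0,0,-0.025,0,0,0],[1,0,0,-0.01,0,0,0],[1,0,0,0,0,0,0],[1,0,0,0,0,0,0]])

```text
time_s: 22.92
tool_pos: [0.4808, -0.1131, 0.2922]
tool_rot: [-180.0, -0.0, -35.3]
force: [0.1, 0.3, -1.6]
grip_width: 0.0228
```

```bash
sed -i 's/-90.5,1.0,.008/-90.7,0.5,.006/' plan.py; python3 dep.py|grep -E "top|side|a (20|40|60|80|100|120)"; python3 - <<'E'
from plan import *
W1=tool(62,34.2,10,32);W0=W1.copy();W0[2,3]+=.045;where();rows(now(),W0);rows(W0,W1)
E
```

```text
top 1353 max a [121.3  122.37 122.77]
  a 40 n 116 x med -1.5851183478596496 h med/80/90 [14.53 16.37 16.81]
  a 60 n 121 x med -1.547137582214625 h med/80/90 [13.98 16.14 16.84]
  a 80 n 116 x med -1.6678602077059572 h med/80/90 [14.05 16.08 16.52]
  a 100 n 229 x med -2.8155970368837058 h med/80/90 [ 9.41 10.83 11.85]
  a 120 n 71 x med 0.4956279057907321 h med/80/90 [3.24 4.63 5.75]
side 1403 max a [121.18 122.74 123.6 ]
  a 20 n 86 x med -8.056667710425518 h med/80/90 [14.03 16.   17.13]
  a 40 n 90 x med -9.180714087045157 h med/80/90 [14.11 16.21 17.33]
  a 60 n 101 x med -8.982611254832042 h med/80/90 [12.87 15.8  16.77]
  a 80 n 105 x med -8.524071368317246 h med/80/90 [13.08 15.19 16.22]
  a 100 n 201 x med -10.021822322789737 h med/80/90 [ 9.08 10.68 11.36]
  a 120 n 64 x med -3.672439386671186 h med/80/90 [3.95 5.38 6.16]
tip [-146.3 -111.4  109.2] mid [-266.3 -111.5  115.7] eul [0.  0.5 0. ] F holder [-0.1 -0.1 -1. ] t 23.3167 w 0.02267744555575493
N 7 row [-0.0159, -0.0299, -0.0019, -1.36, 0.01, 0.01]
N 2 row [0.0, -0.0037, 0.0222, -0.0, 0.0, 0.0]
```

```bash
sed -i 's/-90.7,0.5,.006)/-90.7,1.0,.0063)/' plan.py; python3 - <<'E'
from plan import *
W1=tool(62,34.2,10,32);W0=W1.copy();W0[2,3]+=.045;where();rows(now(),W0)
E
```

```text
tip [-146.4 -111.4  108.2] mid [-266.3 -111.5  115.7] eul [0. 1. 0.] F holder [-0.1 -0.1 -1. ] t 23.3167 w 0.02267744555575493
N 7 row [-0.0159, -0.0296, -0.0017, -1.29, 0.01, 0.01]
```

jog_arm(rows=[[1,-0.008,-0.015,-0.001,-1.29,0,0],[1,-0.0159,-0.0296,-0.0017,-1.29,0,0],[1,-0.0159,-0.0296,-0.0017,-1.29,0,0],[1,-0.0159,-0.0296,-0.0017,-1.29,0,0],[1,-0.0159,-0.0296,-0.0017,-1.29,0,0],[1,-0.0159,-0.0296,-0.0017,-1.29,0,0],[1,-0.0159,-0.0296,-0.0017,-1.29,0,0],[1,-0.008,-0.015,-0.001,0,0,0],[1,0,0,0,0,0,0],[1,0,0,0,0,0,0]])

```text
time_s: 24.15
tool_pos: [0.51, 0.122, 0.2881]
tool_rot: [171.0, 0.0, -35.2]
force: [-0.5, -0.8, -2.5]
grip_width: 0.0223
```

```bash
cat > chk.py <<'E'
from plan import *
# compare side-camera depth with model for held scraper and for holder parts
where();S_=now()@REL;ds=[]
for k in range(4):
    p,d=cams.read_camera('side');ds.append(np.where(d>0,d,np.nan))
d=np.nanmean(ds,0)
def chk(name,X,x,y,z,amb=0):
    P=np.array([[a,b,z] for a in np.linspace(*x,12) for b in np.linspace(*y,12)])*1e-3
    W=P@X[:3,:3].T+X[:3,3];rc=np.unique(np.round(proj('side',W)).astype(int),axis=0)
    Q=deproj('side',rc,d);L=(Q-X[:3,3])@X[:3,:3]*1e3
    print(name,len(rc),'height over model: med %.1f'%(np.nanmedian(L[:,2])-z),'sd %.1f'%np.nanstd(L[:,2]),'x med %.1f'%np.nanmedian(L[:,0]))
chk('blade',S_,(36,58),(-20,20),8);chk('blade front',S_,(50,59),(-20,20),8);chk('blade rear',S_,(35,44),(-20,20),8)
chk('head18',S_,(4,15),(-18,18),18);chk('head12',S_,(21,29),(-18,18),12);chk('handle',S_,(-40,-8),(-2,2),24)
chk('roof',Hm,(42,62),(-24,24),46);chk('plate',Hm,(-40,-10),(26,35),8)
hsv=cv2.cvtColor(p,cv2.COLOR_RGB2HSV);m=(((hsv[...,0]<8)|(hsv[...,0]>172))&(hsv[...,1]>120)&(hsv[...,2]>50)).astype(np.uint8)
c=proj('side',[S_[:3,3]])[0].astype(int);w=(c[0]-40,c[1]-45,c[0]+40,c[1]+45)
B=S[1:]+[(-60,0,-12,12,3,21),(-60,0,-9,9,0,24)]
s=silT('side',B,S_,w);s=cv2.resize(s.astype(np.float32),None,fx=.25,fy=.25,interpolation=cv2.INTER_AREA)
m=m[w[0]:w[2],w[1]:w[3]].astype(np.float32)
# shift between model silhouette (head region only) and red mask
best=min(((np.abs(cv2.warpAffine(s,np.float32([[1,0,a],[0,1,b]]),s.shape[::-1])[20:,:50]-m[20:,:50]).sum(),a,b) for a in np.arange(-4,4.1,.25) for b in np.arange(-4,4.1,.25)))
print('image shift of scraper against model (cost,dx right,dy down) px',best)
E
python3 chk.py
```

```text
tip [31.5  1.  82.6] mid [-85.8   0.6 108.9] eul [ 0.  10.   0.2] F holder [-1.  -0.1 -2.5] t 24.15 w 0.022274539941602403
blade 118 height over model: med 0.7 sd 0.6 x med 47.4
blade front 64 height over model: med 0.8 sd 0.6 x med 54.7
blade rear 62 height over model: med 0.7 sd 0.6 x med 39.5
head18 69 height over model: med 0.7 sd 0.7 x med 9.7
head12 52 height over model: med 0.7 sd 0.7 x med 25.3
handle 31 height over model: med -0.3 sd 0.7 x med -23.2
roof 117 height over model: med -0.2 sd 0.7 x med 52.0
plate 49 height over model: med 0.2 sd 0.9 x med -25.3
image shift of scraper against model (cost,dx right,dy down) px (np.float32(58.4375), np.float64(1.0), np.float64(-1.0))
```

The depth check puts the scraper 0.9 mm above my model relative to the roof. I'll aim to enter 2.8 mm lower than last time, at mid-slot.

```bash
python3 - <<'E'
from plan import *
a=tool(33,42,10);b=tool(33,36.6,10);rows(now(),a,3);rows(a,b,1);rows(b,tool(62.5,33.3,10),6)
E
```

```text
N 3 row [-0.0005, -0.0034, 0.0133, 0.02, -0.01, -0.04]
N 1 row [0.0, -0.0008, 0.0053, -0.0, 0.0, -0.0]
N 6 row [-0.0, -0.0049, -0.0002, -0.0, 0.0, -0.0]
```

jog_arm(rows=[[1,-0.0005,-0.0034,0.0133,0,0,0],[1,-0.0005,-0.0034,0.0133,0,0,0],[1,0,-0.0034,0.0133,0,0,0],[1,0,-0.0008,0.0053,0,0,0],[1,0,0,0,0,0,0],[1,0,0,0,0,0,0]])

```text
time_s: 24.85
tool_pos: [0.5113, 0.1244, 0.2414]
tool_rot: [170.9, 0.1, -35.3]
force: [-0.1, 0.3, -0.8]
grip_width: 0.0226
```

```bash
python3 chk.py; python3 -c "
from plan import *
rows(now(),tool(62.5,33.3,10),6)"
```

```text
tip [34.   1.2 35.8] mid [-83.2   1.1  62.2] eul [ 0.1 10.1  0.1] F holder [ 0.2  0.2 -0.8] t 24.85 w 0.022603543995820374
blade 116 height over model: med 2.0 sd 0.7 x med 46.9
blade front 60 height over model: med 2.1 sd 0.8 x med 54.6
blade rear 61 height over model: med 1.8 sd 0.7 x med 39.5
head18 65 height over model: med 1.7 sd 0.7 x med 9.9
head12 50 height over model: med 1.8 sd 0.7 x med 25.5
handle 29 height over model: med 0.7 sd 0.8 x med -22.3
roof 117 height over model: med -0.0 sd 0.7 x med 52.3
plate 49 height over model: med 0.3 sd 1.0 x med -25.7
image shift of scraper against model (cost,dx right,dy down) px (np.float32(54.6875), np.float64(0.0), np.float64(0.0))
N 6 row [0.0001, -0.0047, -0.0001, -0.01, -0.01, 0.01]
```

jog_arm(rows=[[1,0.0002,-0.0047,-0.0002,0,0,0],[1,0.0002,-0.0047,-0.0002,0,0,0],[1,0.0002,-0.0047,-0.0002,0,0,0],[1,0,0,0,0,0,0]])

```text
time_s: 25.38
tool_pos: [0.5207, 0.1367, 0.2407]
tool_rot: [171.1, -0.0, -35.3]
force: [-1.0, -0.4, -2.0]
grip_width: 0.0224
```

```bash
python3 chk.py
```

```text
tip [50.   0.4 35.5] mid [-67.3   0.2  61.5] eul [-0.   9.9  0.1] F holder [-0.9  0.6 -2. ] t 25.3833 w 0.022393066500368417
blade 117 height over model: med 6.4 sd 3.5 x med 47.6
blade front 62 height over model: med 7.9 sd 0.9 x med 54.8
blade rear 62 height over model: med 0.8 sd 0.7 x med 39.5
head18 65 height over model: med 0.4 sd 0.8 x med 9.8
head12 50 height over model: med 0.7 sd 0.8 x med 25.0
handle 29 height over model: med -0.0 sd 0.8 x med -24.7
roof 117 height over model: med 0.0 sd 0.7 x med 52.3
plate 49 height over model: med -0.0 sd 0.9 x med -25.2
image shift of scraper against model (cost,dx right,dy down) px (np.float32(54.5625), np.float64(1.0), np.float64(-1.0))
```

The front of the blade now hides under the roof: the pixels there read roof height. Continuing to the stop.

jog_arm(rows=[[1,0,-0.0045,0,0,0,0],[1,0,-0.0045,0,0,0,0],[1,0,-0.003,0,0,0,0],[1,0,-0.0015,0,0,0,0],[1,0,0,0,0,0,0],[1,0,0,0,0,0,0]])

```text
time_s: 26.08
tool_pos: [0.5275, 0.1458, 0.238]
tool_rot: [170.8, 0.0, -35.3]
force: [-4.3, -4.0, -0.7]
grip_width: 0.0226
```

```bash
python3 chk.py
```

```text
tip [60.4  0.1 32.2] mid [-56.8   0.1  58.8] eul [ 0.  10.2  0. ] F holder [-5.7  1.1 -0.7] t 26.0833 w 0.022632025583849646
blade 116 height over model: med 9.9 sd 1.5 x med 47.6
blade front 62 height over model: med 11.6 sd 1.0 x med 55.5
blade rear 62 height over model: med 8.6 sd 2.2 x med 40.1
head18 65 height over model: med 1.6 sd 0.8 x med 9.6
head12 52 height over model: med 1.9 sd 0.7 x med 25.3
handle 29 height over model: med 0.4 sd 0.7 x med -22.8
roof 117 height over model: med 0.0 sd 0.7 x med 52.6
plate 49 height over model: med 0.0 sd 0.9 x med -25.6
image shift of scraper against model (cost,dx right,dy down) px (np.float32(63.0), np.float64(0.0), np.float64(0.0))
```

```bash
python3 - <<'E'
from plan import *
rows(now(),tool(61.6,33.0,5),4);rows(tool(61.6,33,5),tool(61.8,32.8,0),4)
E
```

```text
N 4 row [0.0, 0.0038, 0.0033, 1.28, 0.0, 0.0]
N 4 row [0.0, 0.0039, 0.0034, 1.25, -0.0, 0.0]
```

jog_arm(rows=[[1,0,0.0038,0.0033,1.28,0,0],[1,0,0.0038,0.0033,1.28,0,0],[1,0,0.0038,0.0033,1.28,0,0],[1,0,0.0038,0.0033,1.28,0,0],[1,0,0,0,0,0,0]])

```text
time_s: 26.7
tool_pos: [0.5169, 0.1316, 0.2267]
tool_rot: [176.0, 0.0, -35.4]
force: [-4.7, -2.8, -1.7]
grip_width: 0.0227
```

jog_arm(rows=[[1,0,0.0039,0.0034,1.25,0,0],[1,0,0.0039,0.0034,1.25,0,0],[1,0,0.0039,0.0034,1.25,0,0],[1,0,0.0039,0.0034,1.25,0,0],[1,0,0,0,0,0,0]])

```text
time_s: 27.12
tool_pos: [0.5075, 0.1186, 0.2144]
tool_rot: [-179.1, 0.1, -35.4]
force: [-9.2, -4.3, 9.2]
grip_width: 0.0227
```

```bash
python3 chk.py
```

```text
tip [60.7  0.7 33. ] mid [-59.3   0.8  38.7] eul [ 0.1  0.1 -0. ] F holder [-8.9  5.   9.2] t 27.1167 w 0.022670266733722588
blade 115 height over model: med 11.5 sd 0.9 x med 49.9
blade front 64 height over model: med 11.7 sd 0.9 x med 57.5
blade rear 60 height over model: med 11.4 sd 1.6 x med 42.7
head18 63 height over model: med 4.1 sd 0.7 x med 11.0
head12 51 height over model: med 4.6 sd 0.7 x med 26.2
handle 30 height over model: med 2.0 sd 0.7 x med -22.8
roof 117 height over model: med -0.2 sd 0.7 x med 52.2
plate 49 height over model: med 0.1 sd 1.0 x med -25.8
image shift of scraper against model (cost,dx right,dy down) px (np.float32(72.0625), np.float64(1.0), np.float64(-1.0))
```

The handle appears seated, and pressing behind the saddle is levering the head up by about 2.5 mm. I'll release and check.

jog_arm(rows=[[1,0,0,-0.001,0,0,0],[0.5,0,0,0,0,0,0],[0.3,0,0,0,0,0,0],[0.2,0,0,0,0,0,0],[0.2,0,0,0,0,0,0],[0.2,0,0,0,0,0,0],[0.2,0,0,-0.01,0,0,0],[0.2,0,0,-0.03,0,0,0],[0.2,0,0,-0.03,0,0,0],[0.2,0,0,-0.03,0,0,0],[0.2,0,0,0,0,0,0]])

```text
time_s: 28.23
tool_pos: [0.5099, 0.1196, 0.3217]
tool_rot: [-178.5, -0.5, -35.3]
force: [1.2, 0.5, 0.0]
grip_width: 0.0688
```

```bash
cat > fin.py <<'E'
from plan import *
ds=[]
for k in range(4):
    p,d=cams.read_camera('side');ds.append(np.where(d>0,d,np.nan))
d=np.nanmean(ds,0);S_=Hm@T([0,0,.028],np.eye(3))
def chk(name,X,x,y,z):
    P=np.array([[a,b,z] for a in np.linspace(*x,12) for b in np.linspace(*y,12)])*1e-3
    W=P@X[:3,:3].T+X[:3,3];rc=np.unique(np.round(proj('side',W)).astype(int),axis=0)
    Q=deproj('side',rc,d);L=(Q-X[:3,3])@X[:3,:3]*1e3;print(name,len(rc),'dz %.1f'%(np.nanmedian(L[:,2])-z),'sd %.1f'%np.nanstd(L[:,2]))
chk('head18',S_,(4,15),(-16,16),18);chk('head18 rear',S_,(2,8),(-16,16),18);chk('head12',S_,(20,30),(-16,16),12)
for a in range(-125,-5,15):chk('handle %d'%a,S_,(a,a+12),(-1.5,1.5),24)
chk('roof',Hm,(42,62),(-24,24),46)
e=proj('side',[[HP[0],HP[1],.05]])[0].astype(int)
cv2.imwrite('pics/%s.png'%__import__('sys').argv[1],cv2.resize(p[e[0]-45:e[0]+45,e[1]-45:e[1]+65,::-1],None,fx=7,fy=6.6,interpolation=cv2.INTER_CUBIC))
E
python3 fin.py s8
```

```text
head18 57 dz 1.4 sd 1.0
head18 rear 38 dz 1.3 sd 1.1
head12 55 dz 1.1 sd 0.9
handle -125 10 dz -1.9 sd 1.2
handle -110 10 dz -0.7 sd 0.8
handle -95 12 dz -0.7 sd 1.7
handle -80 12 dz -1.0 sd 1.1
handle -65 11 dz -0.8 sd 0.9
handle -50 12 dz -0.5 sd 0.8
handle -35 11 dz -0.0 sd 0.8
handle -20 12 dz 0.1 sd 0.6
roof 117 dz 0.0 sd 0.6
```

View pics/s8.png

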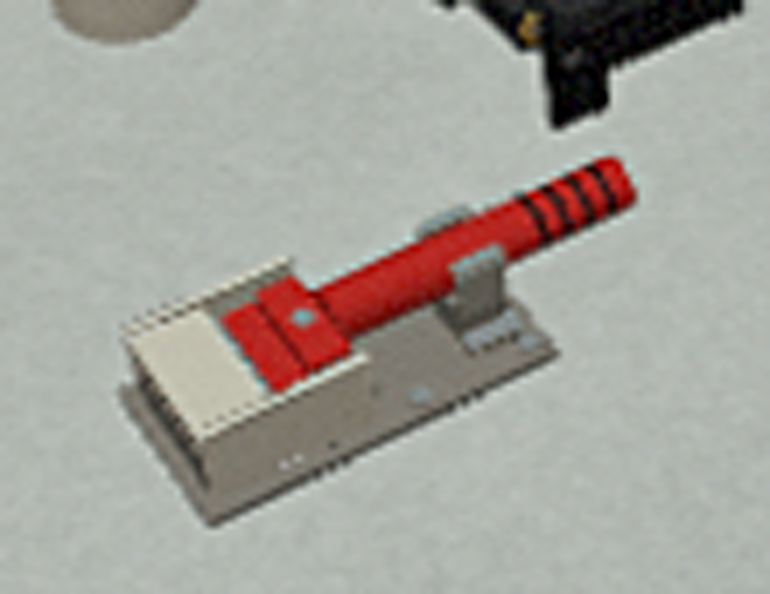

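The blade is now under the white roof, the handle sits in the clip (jaws at about (445,220) and (480,275)), and the gripper is clear. Depth shows the head 1.3 mm high, a slight nose-up. I'll press the head down onto its rest with shut fingers, then nudge the handle end towards the stop.

```bash
python3 - <<'E'
from plan import *
def P(x,z): return T((Hm@np.array([x*1e-3,0,0,1]))[:3]+[0,0,.182+z*1e-3],toolR(-Hm[:3,1],[0,0,-1]))
rows(now(),P(9,85));rows(P(9,85),P(9,48));rows(P(9,85),P(-152,75));rows(P(-152,75),P(-152,30));rows(P(9,85),P(-58,85))
E
```

```text
N 4 row [0.0001, -0.0259, 0.0122, -0.27, -0.0, 0.01]
N 2 row [0.0, 0.0, 0.0185, 0.0, 0.0, -0.0]
N 5 row [0.0, 0.0322, 0.002, 0.0, 0.0, -0.0]
N 2 row [0.0, 0.0, 0.0225, 0.0, 0.0, -0.0]
N 2 row [0.0, 0.0335, 0.0, 0.0, 0.0, -0.0]
```

jog_arm(rows=[[1,0,0,0,0,0,0],[1,0,0,0,0,0,0],[1,0,0,0,0,0,0],[1,0,0,0,0,0,0],[1,0,-0.0259,0.0122,-0.27,0,0],[1,0,-0.0259,0.0122,-0.27,0,0],[1,0,-0.0259,0.0122,-0.27,0,0],[1,0,-0.0259,0.0122,-0.27,0,0],[1,0,0,0,0,0,0],[1,0,0,0,0,0,0],[1,0,0,0,0,0,0],[1,0,0,0,0,0,0]], grip_force=10)

```text
time_s: 29.43
tool_pos: [0.568, 0.2021, 0.2681]
tool_rot: [-180.0, -0.1, -35.4]
force: [0.3, 0.1, -0.3]
grip_width: 0.0025
```

```bash
python3 - <<'E'
from plan import *
def P(x,z): return T((Hm@np.array([x*1e-3,0,0,1]))[:3]+[0,0,.182+z*1e-3],toolR(-Hm[:3,1],[0,0,-1]))
rows(now(),P(9,52),2);print(status.get_obs()['grip_width'],now()[:3,3])
E
```

```text
N 2 row [-0.0002, -0.0003, 0.0171, -0.01, -0.04, -0.01]
0.0025337303662920905 [0.568  0.2021 0.2681]
```

jog_arm(rows=[[1,0,0,0.017,0,0,0],[1,0,0,0.015,0,0,0],[1,0,0,0.005,0,0,0],[1,0,0,0.003,0,0,0],[1,0,0,0.0015,0,0,0],[1,0,0,0,0,0,0]])

```text
time_s: 29.93
tool_pos: [0.5678, 0.2024, 0.2286]
tool_rot: [179.9, -0.1, -35.4]
force: [-5.5, -3.6, 16.0]
grip_width: 0.0008
```

jog_arm(rows=[[1,0,0,0.001,0,0,0],[1,0,0,0,0,0,0],[1,0,0,0,0,0,0]])

```text
time_s: 30.18
tool_pos: [0.5678, 0.2025, 0.2286]
tool_rot: [179.8, -0.1, -35.4]
force: [-8.3, -5.0, 22.2]
grip_width: 0.0007
```

jog_arm(rows=[[1,0,0,-0.01,0,0,0],[1,0,0,-0.025,0,0,0],[1,0,0.0322,0,0,0,0],[1,0,0.0322,0,0,0,0],[1,0,0.0322,0,0,0,0],[1,0,0.0322,0,0,0,0],[1,0,0.0322,0,0,0,0],[1,0,0,0,0,0,0],[1,0,0,0,0,0,0]])

```text
time_s: 30.93
tool_pos: [0.4743, 0.0696, 0.2602]
tool_rot: [179.9, -0.1, -35.6]
force: [0.6, 0.7, 0.5]
grip_width: 0.0002
```

```bash
python3 fin.py s9; python3 - <<'E'
from plan import *
def P(x,z): return T((Hm@np.array([x*1e-3,0,0,1]))[:3]+[0,0,.182+z*1e-3],toolR(-Hm[:3,1],[0,0,-1]))
t=np.linalg.inv(Hm)@(now()@np.array([0,0,.182,1]));print('tip in holder',t*1e3);rows(now(),P(-152,30),3)
print(status.get_obs()['qpos'])
E
```

```text
head18 57 dz -0.2 sd 0.9
head18 rear 38 dz 0.1 sd 0.9
head12 55 dz -0.4 sd 1.1
handle -125 10 dz -0.6 sd 0.7
handle -110 10 dz -0.8 sd 0.8
handle -95 12 dz -0.7 sd 0.6
handle -80 12 dz -0.5 sd 0.7
handle -65 11 dz -0.4 sd 1.1
handle -50 12 dz -0.4 sd 1.1
handle -35 11 dz -1.3 sd 0.6
handle -20 12 dz -0.5 sd 0.9
roof 117 dz -0.1 sd 0.8
tip in holder [-150.0608    0.1717   78.4557 1000.    ]
N 3 row [0.0001, 0.0005, 0.0162, -0.04, -0.01, 0.05]
[ 36.2707   9.8326 -51.0429 114.801    8.8396  59.161  -54.1094]
```

Flat now: the head is within 0.3 mm of home and the handle is level. Next comes the forward nudge at the handle end.

jog_arm(rows=[[1,0,0.0005,0.016,0,0,0],[1,0,0.0005,0.016,0,0,0],[1,0,0,0.016,0,0,0],[1,0,0,0,0,0,0],[1,0,-0.005,0,0,0,0],[1,0,-0.003,0,0,0,0],[1,0,-0.0015,0,0,0,0],[1,0,0,0,0,0,0]])

```text
time_s: 31.8
tool_pos: [0.4801, 0.0791, 0.2126]
tool_rot: [-180.0, -0.0, -35.3]
force: [-2.0, -0.3, 0.0]
grip_width: 0.0006
```

```bash
python3 - <<'E'
from plan import *
t=np.linalg.inv(Hm)@(now()@np.array([0,0,.182,1]));print('tip in holder',t*1e3,Hm[:3,:3].T@status.get_obs()['force'])
E
```

```text
tip in holder [-142.759     0.0234   30.5968 1000.    ] [-1.4115  1.4584  0.0497]
```

jog_arm(rows=[[1,0,-0.001,0,0,0,0],[1,0,-0.001,0,0,0,0],[1,0,-0.001,0,0,0,0],[1,0,-0.001,0,0,0,0],[1,0,0,0,0,0,0]])

```text
time_s: 32.22
tool_pos: [0.4811, 0.0799, 0.2119]
tool_rot: [179.6, 0.0, -35.4]
force: [-7.2, -8.0, 6.7]
grip_width: 0.0008
```

```bash
cat > tp.py <<'E'
from plan import *
t=np.linalg.inv(Hm)@(now()@np.array([0,0,.182,1]));print('tip in holder',t*1e3,Hm[:3,:3].T@status.get_obs()['force'])
E
python3 tp.py
```

```text
tip in holder [-142.7274   -0.0939   29.9484 1000.    ] [-10.6988   1.2415   6.6519]
```

jog_arm(rows=[[1,0,-0.0015,0,0,0,0],[1,0,-0.0015,0,0,0,0],[1,0,-0.0015,0,0,0,0],[1,0,0,0,0,0,0],[1,0,0,0,0,0,0]])

```text
time_s: 32.63
tool_pos: [0.4822, 0.0809, 0.2113]
tool_rot: [179.2, 0.1, -35.5]
force: [-12.8, -14.5, 11.8]
grip_width: 0.0007
```

```bash
python3 tp.py
```

```text
tip in holder [-142.7095   -0.2096   29.281  1000.    ] [-19.2127   2.0503  11.8048]
```

It doesn't move at 19 N, so the blade is at the stop. Backing off for the final check.

jog_arm(rows=[[1,0,0.006,0,0,0,0],[1,0,0.012,0,0,0,0],[1,0,0.012,-0.01,0,0,0],[0.3,0,0,-0.035,0,0,0],[0.3,0,0,-0.035,0,0,0],[0.3,0,0,-0.035,0,0,0],[0.3,0,0.03,-0.02,0,0,0],[0.3,0,0,0,0,0,0],[0.3,0,0,0,0,0,0]])

```text
time_s: 33.38
tool_pos: [0.4505, 0.036, 0.3489]
tool_rot: [-179.9, -0.4, -35.5]
force: [0.9, 0.6, -0.4]
grip_width: 0.0326
```

```bash
python3 fin.py s10; python3 -c "
from h import *
print(status.get_obs()['force'],status.get_obs()['time_s'])"
```

```text
head18 57 dz 0.1 sd 0.8
head18 rear 38 dz 0.1 sd 0.8
head12 55 dz 0.1 sd 0.6
handle -125 10 dz -0.3 sd 0.7
handle -110 10 dz -0.7 sd 0.6
handle -95 12 dz -0.6 sd 0.7
handle -80 12 dz -0.4 sd 0.8
handle -65 11 dz -0.7 sd 0.6
handle -50 12 dz -0.6 sd 0.9
handle -35 11 dz 0.1 sd 1.1
handle -20 12 dz -0.8 sd 0.9
roof 117 dz 0.2 sd 0.7
[ 0.63877361  0.41746146 -0.2707164 ] 33.5833
```

View pics/s10.png

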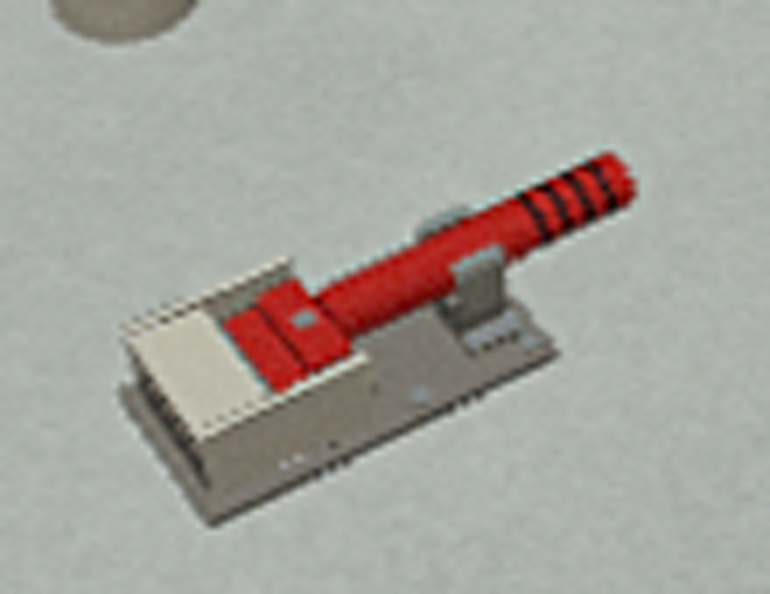

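The scraper is seated: blade under the roof at about (190,370), head between the walls, handle level in the clip, and the gripper out of the crop. Handing in.

```bash
python3 -c "
from cell import env
print(env.sign_off())"
```

```text
the job is handed in; nothing more can be done
None
```

The red scraper is out from under the bin and in its grey holder: blade under the white guard, handle in the clip, gripper clear. I handed in at about 33.6 s of the 58 s allowed; no verdict was reported.

**How it went:** I pulled it out by the head, then regripped the handle. The first insertion went wrong: the blade ended up on top of the guard's roof. I took the scraper out, set it on free floor to regrip it, corrected my height estimate with a depth comparison, and got the blade under the roof. After release the head was 1.3 mm high, so I pressed it down with shut fingers (22 N). I then pushed the handle end forward; it did not move at 19 N.

**Last checks:**
- **Flatness:** by depth, the head is within 0.2 mm of its home height and the handle is level to about 0.5 mm, reading 0.3–0.8 mm below nominal over most of its length.
- **Blade:** the last picture shows it under the roof. Reaching the stop is inferred from the forces (about 6 N during insertion, then no movement at 19 N), since the roof hides the blade edge.
- **Robot:** nothing is touching the gripper; the force reading is near zero.
- **Disagreement:** while still in the gripper, the scraper's model and depth heights differed by 1–2 mm during insertion and by up to 4 mm at the head while I pressed the handle down. I relied on the depth comparison against the holder.
- **Other things:** I did not remeasure them at the end. No path went near them and no unexpected contact force showed.

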